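# Run the carton into the lamp-hood bay and lock it in

### The job

Work the black knob through its zigzag slot to fully open, so that the red stop bar is drawn out of the roller row. Push the carton steadily along the rollers, without shoving it off to coast, until it is fully home against the end stop in the bay under the lamp hood; then bring the knob back through the slot to fully shut, so that the bar locks the carton in. Leave everything else on the bench where it is.

Things in the scene. Friction and masses are not known exactly. Their poses are not given: they have to be found in the camera images.
- conveyor: Fixed blue roller row, placed and turned differently each time. Origin: on the bench under its middle. +x runs along the row from its open free end to the bay (about world -y), +y across to the yellow slotted plate (about world +x). All row coordinates in these texts are mm in this frame. 13 free rollers x -252 to 252, tops z 75. Rails x -285 to 285, inner faces y +-68, outer +-80, tops z 92.
- carton: Brown carton, 150 mm long (own x), 124 wide, 80 high, 0.3 to 0.65 kg. Origin: centre of its underside. It starts on the rollers at the free end, its +x within 2 degrees of the row's +x; rear and front faces 75 mm behind and ahead of the origin. Pushing takes 1 to 2 N; let go, it soon stops. Fully home: front face on the end stop, origin at row x 195, rear face at x 120.
- end_stop (a point): Middle of the bay's dark upright end stop plate, on the face the carton must touch: row (270, 0, 100). The plate's top is at z 140. Fixed to the row.
- hood_lip (a point): Middle of the lower edge of the white lamp hood's red-edged lip: row (108, 0, 205). The fixed hood covers the bay, x 105 to 313, y +-85, z 205 to 250, on two posts at x about 295. An upright gripper hits the lip before the carton is home: lean the tool about 40 degrees (20 to 50), tips forward into the bay.
- knob (a point): Centre of the black upright round knob, 28 mm diameter, 46 tall, z 148, to be gripped from above. It carries the red stop bar and its pin runs in the zigzag slot; it only moves level. Fully shut it is at row (30, 125), fully open at (-6, 181): see the two joints. No turning. A red arm (20 wide, z 97 to 107) runs from it 80 mm to +x, and there the bar starts.
- bar_tip (a point): Centre of the free tip of the red stop bar (12 x 10 mm section, z 97 to 107), which lies across the +y rail along the row's y; 74 mm to +x and 97 mm to -y of the knob. Shut, it sticks 40 mm into the row at x 98 to 110, just behind the home carton; open, it is outside the rail's inner face by 16 mm.
- gate_plate (a point): Middle of the top of the fixed yellow plate with the zigzag slot: row (12, 155, 95). The plate is about 117 x 117 mm, x -46 to 71, y 96 to 213.
- stop_slide (a joint): Slide of knob and bar along the row's +y, out of the row: 0 fully in (shut) to 0.056 m fully out (open). Stays where left, moves with 1 to 2 N. The slot (2 mm play) forces this order to open: stop_slide to 0.028 with stop_shift 0; stop_shift to 0.036 with stop_slide 0.028; stop_slide to 0.056. Shutting is the same path backwards. It starts at 0 to 0.018.
- stop_shift (a joint): Slide of knob and bar along the row's -x, away from the bay: 0 bay end (shut; starts here) to 0.036 m free-end side (open). Stays where left, moves with 1 to 2 N. Free to move only while stop_slide is at about 0.028 (see there).
- paint_tin: Bystander, to be left alone: closed white paint tin, 110 mm diameter, 125 mm tall, standing on the bench. Origin at the centre of its underside.
- spray_can: Bystander, to be left alone: white spray can with blue cap, 54 mm diameter, 160 mm tall, standing. Origin at the centre of its underside.
- sealant: Bystander, to be left alone: white and red sealant bottle, 60 mm diameter, 200 mm tall, standing. Origin at the centre of its underside.
- tape_roll: Bystander, to be left alone: blue roll of tape lying flat, 84 mm outer diameter, 25 mm high, beside the roller row on the bar's side, upstream of the slotted plate. Origin at the centre of its underside.
- screwdriver: Bystander, to be left alone: orange screwdriver lying on the bench beside the bay, on the bar's side of the row. Origin at the middle of its length.
- hammer: Bystander, to be left alone: hammer lying on the bench. Origin at the middle of its length.
- parts_bin: Bystander, to be left alone: open green bin 130 x 100 x 60 mm. Origin at the centre of its underside.
Mind the look-alikes: they are no part of the job. What is meant by the carton is not orange, pink or purple, and is the larger of those in its own colour.

How it is judged:
On the way, in this order (a step that is already met when the one before it is completed fails the run):
1. the knob is through the slot to fully open (within 6 mm on both slides) (value of joint stop_slide above 0.05 m and value of joint stop_shift above 0.03 m), for 0.1 s.
2. the carton is home in the bay, with the stop bar still open (all of step 1 and x of carton in the frame of conveyor between 0.188 and 0.2 m and angle between carton's own z axis and vertical below 0.06 rad and z of carton in the frame of conveyor between 0.068 and 0.085 m), for 0.2 s.
3. the knob is back through the slot to fully shut, carton home (x of carton in the frame of conveyor between 0.188 and 0.2 m and angle between carton's own z axis and vertical below 0.06 rad and z of carton in the frame of conveyor between 0.068 and 0.085 m and value of joint each of stop_slide, stop_shift below 0.005 m), for 0.2 s.
At the end, for the whole second after the job is handed in: The carton stands flat on the rollers in the bay, front face within 7 mm of the end stop, at rest; the stop bar is fully shut (both slides within 5 mm of 0) (all of step 3 and linear speed of carton below 0.02 m/s); the robot touches nothing.
It fails at once if the carton is shoved (faster than 0.4 m/s) (linear speed of carton above 0.4 m/s).
It fails at once if the carton is tipped or lifted out of the row (angle between carton's own z axis and vertical above 0.3 rad).
It fails at once if a bystander (tin, can, bottle, tape, screwdriver, hammer or bin) is moved by more than 30 mm (distance of any of paint_tin, spray_can, sealant, tape_roll, screwdriver, hammer, parts_bin from where it was at the start of the episode above 0.03 m).
It also fails if it takes over 72 s, if anything falls off the work surface, if the arm or the gripper's body presses on something with over 40 N, if the wrist force passes 120 N, or if a joint passes its speed limit or range.

### The arm

A 6-joint arm with a two-finger parallel gripper is mounted at the origin on the work surface. World frame = base frame: x ahead of the robot, y to its left, z up, the work surface at z = 0. Lengths are in m, angles in rad, forces in N, time in s.
With the tool pointing down it reaches from about 0.225 to 0.875 m from the base axis. Payload 3.4 kg.
Tool frame: the origin (TCP) lies midway between the tips of the shut fingers; the grasp point (between the pads) lies 19 mm behind it; x points along the fingers, z is the direction in which the jaws open and shut, and the axes are right-handed (so a half turn about x gives the same grasp; the last joint's range is limited). The gripper opens to 85 mm and grips with 20 to 120 N. Pads are 22 mm wide; open, the fingers measure 114 mm over their backs; the gripper's body (76 mm by 85 mm) begins 54 mm behind the grasp point. The pads swing forward as they close: fully open they stand 13 mm farther back than shut.
Start: joints at [-1.223, 0.276, 1.505, -0, 1.361, -0.121], TCP at [0.26, -0.513, 0.231] pointing down, gripper open.
Joint ranges: [-2.89, 2.89], [-0.75, 2.08], [0.22, 2.7], [-1.18, 4.32], [0.11, 2.71], [-2.7, 2.7]. Speed limits (rad/s): [2.57, 2.57, 3.14, 3.14, 3.14, 3.14].

### API

Orientations are given as a unit quaternion [w, x, y, z].
In Python, from rig import manip, eyes gives the robot as it stands. The module is installed in compiled form; this text tells all that it offers.
- The arm moves only by the shell command python3 -m crank 'ROWS' [FORCE]. ROWS is JSON, a list of rows, each a list of 7 numbers: the shift along the tool's x, y, z in cm, then the turn, a rotation vector about the tool's x, y, z in degrees, then the finger opening in cm, from 0 to 8.54. A call has 1 to 5 rows; each row is the pose to reach, as a shift and turn from the pose commanded when the call began, along the tool's axes at that moment; what a row does not reach only later rows make up. A row lasts 1/8 s, in which the tool goes at most 62.5 mm and 10.7 degrees, less where a joint would pass 70% of its speed; a pose out of reach is approached as far as the arm can. A call with a gripper value outside its range is refused whole. The fingers move at their own pace and stop on an object; FORCE is the grip in N (left out, the last holds). Time passes only in rows, so rows that repeat a pose let the fingers close. It gives the time, the measured TCP pose, the force and the opening at its end, in the units of the state.
- manip.get_state(): the state, without advancing time (a new reading comes with each control period).
- eyes.get_image(name): name is "scene" or "side" or "wrist"; returns a dict with "color" (420x560x3 uint8, blue, green, red), "z_map" (420x560 float32, m along the optical axis (not along the pixel's ray), 0 where there is no reading), "vertical_fov" (degrees; the focal length in pixels is half the picture's height over the tangent of half this angle, whatever the lens; pixels are square), "cx", "cy" (the principal point, pixels), "eye" and "attitude" of the camera in the world. Camera axes: x right, y up, looking along -z (the intrinsics and any distortion apply to the point x, -y, -z); pixel columns grow to the right and rows downward; lengths in m; the calibration is good to about 2 mm. A picture is of the moment at which its call begins.
- manip.sign_off(): hands the job in, once; it reports no verdict.
The state is a dict: "clock": time; "qpos": joint angles; "qd": joint speeds; "effort": joint torques, N m; "position": TCP position; "ee_rot": TCP orientation; "contact_force": force on the tool from outside, world axes, zero at the start; "moment": the same for the moment, N m; "width": finger opening in m.
Only numpy, scipy, OpenCV 4.12 (cv2) and the standard library are available. Lean on these libraries where they do the work, as an engineer would, in place of code of your own. Each camera call takes 0.05 s, during which the arm holds its last target.

## Working session

There is one attempt and no reset: what is moved stays moved. The work goes in short steps, Python scripts to look and compute and a shell command to move; the robot and the scene stay as the last step left them, time stands still between calls to the robot, and variables do not carry over. Pictures are saved under pics/ and viewed, and the job is handed in when it is done.

```bash
mkdir -p pics; ls; cat > h.py <<'E'
import numpy as np, cv2
from rig import manip, eyes
from scipy.spatial.transform import Rotation as R
def rot(q): return R.from_quat([q[1],q[2],q[3],q[0]])
E
python3 - <<'E'
from h import *
for n in ["scene","side","wrist"]:
    d=eyes.get_image(n); np.savez(n+"0.npz",**{k:v for k,v in d.items()})
    cv2.imwrite(f"pics/{n}0.png",d["color"])
    print(n,{k:v for k,v in d.items() if k not in("color","z_map")})
print(manip.get_state())
E
```

```text
pics
scene {'vertical_fov': 54.9911245104634, 'cx': 278.2842659162186, 'cy': 214.12900549782174, 'eye': array([ 1.13778021, -0.62305446,  0.85380625]), 'attitude': array([0.83487568, 0.41746176, 0.16171979, 0.32024208])}
side {'vertical_fov': 53.38268039846232, 'cx': 281.7616448413098, 'cy': 202.60623445930486, 'eye': array([ 0.59150737, -1.00445036,  1.24766294]), 'attitude': array([0.92162279, 0.38413091, 0.01167448, 0.05402389])}
wrist {'vertical_fov': 67.84463771641374, 'cx': 271.2599746995936, 'cy': 213.3928681775679, 'eye': array([ 0.32788165, -0.47833852,  0.37199751]), 'attitude': array([ 0.84192469, -0.12891364,  0.0809429 , -0.51767976])}
{'clock': 0.15, 'qpos': array([-1.22299992e+00,  2.76466712e-01,  1.50583133e+00, -2.05670440e-05,
        1.36067204e+00, -1.20971522e-01]), 'qd': array([-0.00024792, -0.00255074, -0.00397028,  0.00077927, -0.00167739,
       -0.00080299]), 'effort': array([ 1.00914283e-03, -4.17143726e+01, -2.46031398e+01, -2.08018237e-04,
        7.64172873e-03,  6.75873395e-06]), 'position': array([ 0.25965122, -0.5126126 ,  0.23063311]), 'ee_rot': array([ 0.60206583,  0.3705031 ,  0.60283691, -0.36990789]), 'contact_force': array([-0.84279705, -0.62666209, -0.30522295]), 'moment': array([0.03806159, 0.03947989, 0.01074814]), 'width': 0.085470196806322}
```

View pics/scene0.png

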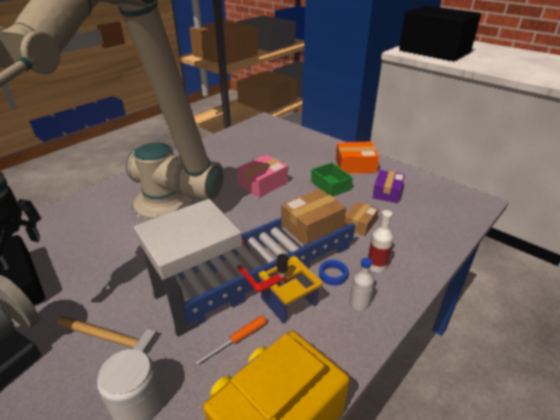

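View pics/side0.png

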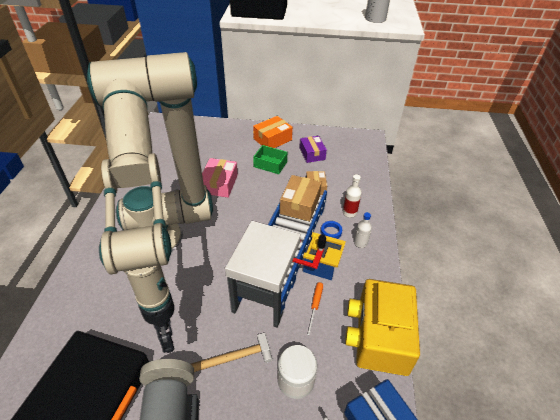

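View pics/wrist0.png

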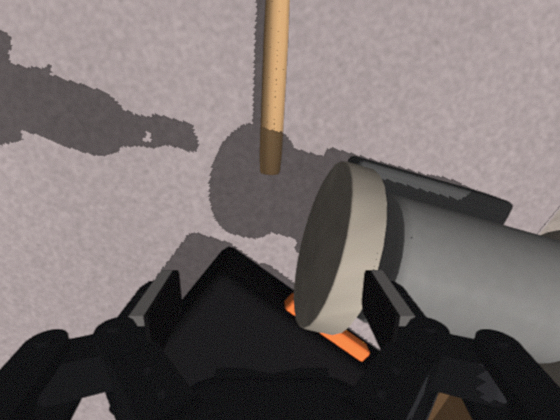

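```bash
cat >> h.py <<'E'
def load(f):
    if f in("scene","side","wrist"): return eyes.get_image(f)
    return dict(np.load(f))
def fpx(d): return d["color"].shape[0]/2/np.tan(np.radians(float(d["vertical_fov"]))/2)
def cloud(d):
    h,w=d["z_map"].shape; f=fpx(d); v,u=np.mgrid[0:h,0:w]; z=d["z_map"]
    p=np.stack([(u-d["cx"])/f*z,-(v-d["cy"])/f*z,-z],-1)
    P=rot(d["attitude"]).apply(p.reshape(-1,3)).reshape(h,w,3)+d["eye"]
    P[z==0]=np.nan; return P
def proj(d,X):
    c=rot(d["attitude"]).inv().apply(np.atleast_2d(X)-d["eye"]); f=fpx(d)
    return np.c_[d["cx"]+f*c[:,0]/-c[:,2], d["cy"]-f*c[:,1]/-c[:,2]]
def crop(d,x0,y0,x1,y1,s,name):
    c=cv2.resize(d["color"][y0:y1,x0:x1],None,fx=s,fy=s,interpolation=cv2.INTER_CUBIC)
    for g in range((x0+19)//20*20,x1,20): cv2.putText(c,str(g),((g-x0)*s,10),0,.35,(255,255,0),1); cv2.line(c,((g-x0)*s,12),((g-x0)*s,18),(255,255,0),1)
    for g in range((y0+19)//20*20,y1,20): cv2.putText(c,str(g),(0,(g-y0)*s+4),0,.35,(255,255,0),1)
    cv2.imwrite("pics/"+name,c)
E
python3 - <<'E'
from h import *
for n,pts in (("scene0.npz",[(60,250),(250,140),(440,200),(320,330),(190,380),(30,400),(400,180)]),("side0.npz",[(60,300),(230,350),(370,150),(150,130),(340,380),(200,400),(380,300)])):
    d=load(n);P=cloud(d)
    for u,v in pts: print(n,u,v,P[v,u].round(4))
crop(load("scene0.npz"),130,180,400,330,3-0,"sc1.png")
crop(load("side0.npz"),220,160,380,320,4,"sd1.png")
E
```

```text
scene0.npz 60 250 [-0.0199 -0.3778 -0.0032]
scene0.npz 250 140 [-0.1226  0.572  -0.0053]
scene0.npz 440 200 [ 0.7584  0.6887 -0.0015]
scene0.npz 320 330 [ 0.7823 -0.0737  0.0015]
scene0.npz 190 380 [ 0.6458 -0.381   0.0016]
scene0.npz 30 400 [ 0.424  -0.6444  0.0025]
scene0.npz 400 180 [0.6217 0.6154 0.0628]
side0.npz 60 300 [-0.2136 -0.3172  0.0029]
side0.npz 230 350 [ 0.3901 -0.4212 -0.0025]
side0.npz 370 150 [0.868  0.6637 0.0011]
side0.npz 150 130 [-0.2377  0.674   0.0055]
side0.npz 340 380 [ 0.7339 -0.4739 -0.0044]
side0.npz 200 400 [ 0.3351 -0.5803  0.0013]
side0.npz 380 300 [ 0.8229 -0.3178  0.204 ]
```

View pics/sc1.png

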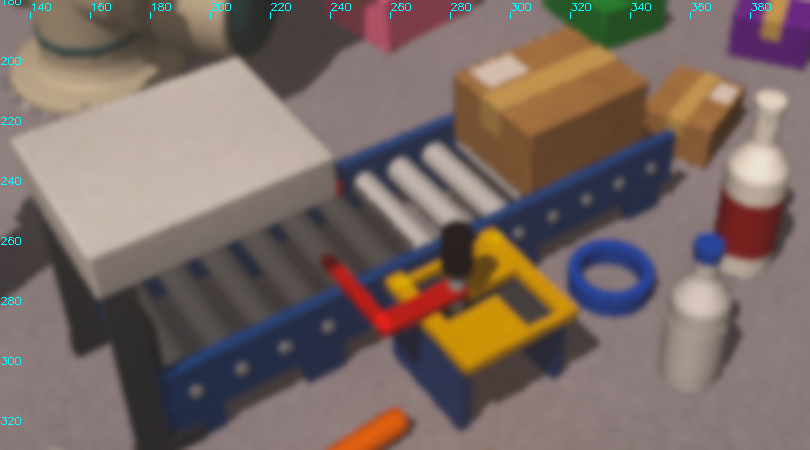

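View pics/sd1.png

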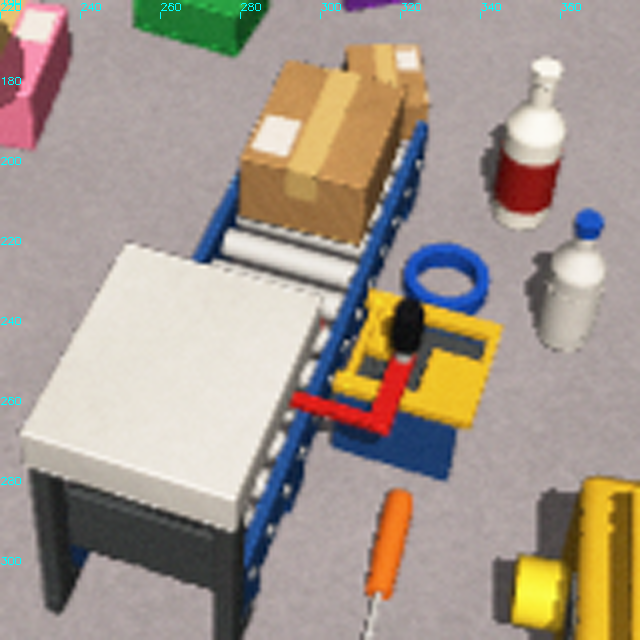

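```bash
cat > fit.py <<'E'
from h import *
from scipy.optimize import least_squares
m=np.array([[105,-85,250],[105,85,250],[313,85,250],[313,-85,250],[-46,96,95],[-46,213,95],[71,213,95],[71,96,95],[-285,80,92]])/1000
sc=np.array([(209.3,199),(241.7,234.3),(159.3,267.3),(134,227.7),(294,256.7),(322.7,284),(285.7,304.3),(259.3,272.7),(354,223.7)])
sd=np.array([(252,220.7),(301,233.5),(279.5,285),(226,268),(313,233),(345.5,241.3),(338,266.8),(303.3,257),(325.8,191)])
A=load("scene0.npz");B=load("side0.npz")
def W(p,m):
    c,s=np.cos(p[2]),np.sin(p[2]); return np.c_[p[0]+c*m[:,0]-s*m[:,1],p[1]+s*m[:,0]+c*m[:,1],m[:,2]]
def res(p,both=3):
    X=W(p,m); o=[]
    if both&1:o.append(proj(A,X)-sc)
    if both&2:o.append(proj(B,X)-sd)
    return np.concatenate(o).ravel()
for b in(1,2,3):
    r=least_squares(res,[0.5,0,-1.6],args=(b,),loss="soft_l1"); print(b,r.x,np.degrees(r.x[2])); 
print(res(r.x).reshape(-1,2).round(1).tolist())
# depth: hood top rect and plate
for d in(A,B):
    P=cloud(d); k=(abs(P[...,2]-.25)<.012)&(abs(P[...,0]-.5)<.35)&(abs(P[...,1])<.5)
    n,l,st,_=cv2.connectedComponentsWithStats(k.astype(np.uint8))
    i=1+st[1:,4].argmax(); q=P[l==i][:,:2]
    print("hood",q.mean(0),cv2.minAreaRect((q*1000).astype(np.float32)), "pred",W(r.x,np.array([[.209,0,.25]])))
    c=d["color"].astype(int); k=(c[...,2]>150)&(c[...,1]>110)&(c[...,0]<60)&(abs(P[...,2]-.095)<.01)
    q=P[k]; print("plate",len(q),cv2.minAreaRect((q[:,:2]*1000).astype(np.float32)),q[:,2].mean(),"pred",W(r.x,np.array([[.012,.155,.25]])))
E
python3 fit.py
```

```text
1 [ 0.52042296 -0.011921   -1.79091796] -102.61204059848987
2 [ 0.51865185 -0.01240103 -1.79354887] -102.76278043101436
3 [ 0.51963443 -0.01175118 -1.79237582] -102.69557003582354
[[-0.3, -0.6], [0.7, -2.6], [-0.9, 0.4], [-2.7, -0.7], [0.8, 0.6], [-0.2, -1.2], [-0.2, -0.9], [-0.2, 2.3], [0.1, 0.3], [-0.4, -0.8], [0.6, -0.1], [0.6, 0.8], [-1.1, 1.2], [1.3, -0.4], [0.1, -0.3], [-0.0, -0.9], [1.8, -0.4], [0.6, -0.7]]
hood [ 0.48198225 -0.22322607] ((472.63238525390625, -213.68357849121094), (205.92276000976562, 173.41513061523438), 76.64582061767578) pred [[ 0.47370233 -0.21564145  0.25      ]]
plate 1075 ((680.2048950195312, -190.59161376953125), (151.3490753173828, 419.2540588378906), 6.998048305511475) 0.09515549760364145 pred [[ 0.66820766 -0.05752227  0.25      ]]
hood [ 0.4700376  -0.22399167] ((469.8568115234375, -213.77740478515625), (208.72608947753906, 170.5465087890625), 76.85928344726562) pred [[ 0.47370233 -0.21564145  0.25      ]]
plate 964 ((599.4640502929688, 119.99432373046875), (184.76466369628906, 1303.0958251953125), 22.574386596679688) 0.09442064693723108 pred [[ 0.66820766 -0.05752227  0.25      ]]
```

```bash
cat >> h.py <<'E'
P0=np.array([.5196,-.0118,np.radians(-102.70)])
def row2w(m):
    m=np.atleast_2d(np.array(m,float))/1000; c,s=np.cos(P0[2]),np.sin(P0[2])
    return np.c_[P0[0]+c*m[:,0]-s*m[:,1],P0[1]+s*m[:,0]+c*m[:,1],m[:,2]]
def w2row(X):
    X=np.atleast_2d(X); c,s=np.cos(P0[2]),np.sin(P0[2]); a=X[:,:2]-P0[:2]
    return np.c_[c*a[:,0]+s*a[:,1],-s*a[:,0]+c*a[:,1],X[:,2]]*1000
def draw(d,pts,x0,y0,x1,y1,s,name):
    crop(d,x0,y0,x1,y1,s,name); c=cv2.imread("pics/"+name)
    for k,(u,v) in enumerate(proj(d,row2w(pts))):
        q=(int(round((u-x0+.5)*s)),int(round((v-y0+.5)*s))); cv2.drawMarker(c,q,(0,255,0),cv2.MARKER_CROSS,7,1)
    cv2.imwrite("pics/"+name,c)
E
python3 - <<'E'
from h import *
A=load("scene0.npz");B=load("side0.npz")
pts=[[30,125+s,z] for s in(0,10,20) for z in (171,125)]+[[104,28+s,102] for s in (0,10,20)]
cor=[[x,y,155] for x in(-285,-135) for y in(-62,62)]
fr=[[270,0,140],[285,68,92],[-285,-68,92],[-285,68,92],[108,0,205]]
draw(A,pts+cor+fr,220,180,360,300,5,"a1.png")
draw(B,pts+cor+fr,270,160,360,270,6,"b1.png")
for n,d in(("A",A),("B",B)):
    P=cloud(d); q=w2row(P.reshape(-1,3)); q=q[(abs(q[:,2]-155)<6)&(abs(q[:,1])<90)&(q[:,0]<0)&(q[:,0]>-330)]
    print(n,len(q),np.nanmin(q,0),np.nanmax(q,0),cv2.minAreaRect(q[:,:2].astype(np.float32)))
    # knob by dark colour
    c=d["color"].max(-1); k=w2row(P.reshape(-1,3)).reshape(P.shape); mk=(c<60)&(k[...,2]>120)&(k[...,2]<180)&(abs(k[...,0]-20)<60)&(abs(k[...,1]-145)<60)
    print("knob",mk.sum(),k[mk].min(0),k[mk].max(0),k[mk].mean(0))
E
```

```text
A 1308 [-262.2341759   -61.62056576  149.01785961] [-108.9625       66.68339988  160.42686585] ((-185.7453155517578, 2.5800247192382812), (153.06541442871094, 127.83040618896484), 0.48554539680480957)
knob 155 [ 19.66238369 131.13671887 131.89226839] [ 43.13152919 155.68531485 174.17885652] [ 34.23479413 146.67830771 157.76458492]
B 879 [-263.60236475  -64.9727496   149.03691509] [-102.7251023    60.27664926  160.99262891] ((-183.21636962890625, -2.417865753173828), (161.32337951660156, 124.8213119506836), 0.2848902642726898)
knob 87 [ 10.46872557 127.9206446  128.55919357] [ 46.9810391  151.41494341 176.09341298] [ 36.30857727 140.04549759 157.11792138]
```

View pics/a1.png

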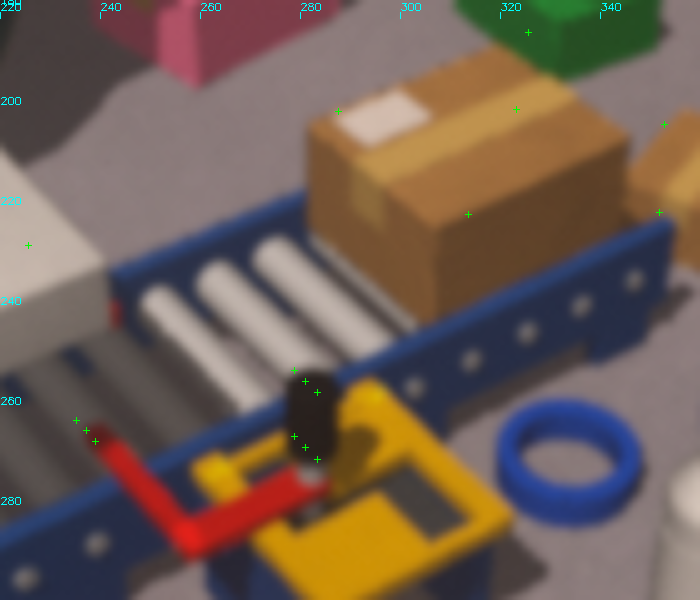

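View pics/b1.png

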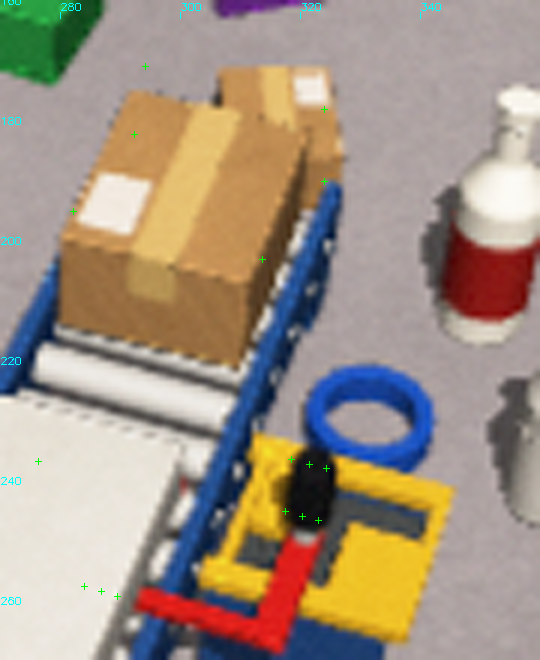

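```bash
cat >> h.py <<'E'
def tgt(x,y,z,lean=0,jaw="y",flip=1):
    """row-frame TCP target mm; lean deg tips towards +x; jaw axis row y or x. returns world pos, R"""
    a=np.radians(lean); c,s=np.cos(P0[2]),np.sin(P0[2]); ex=np.array([c,s,0]);ey=np.array([-s,c,0]);ez=np.array([0,0,1.])
    tx=np.sin(a)*ex-np.cos(a)*ez
    tz=(ey if jaw=="y" else ex)*flip
    if jaw!="y": tz=tz-tx*(tz@tx); tz/=np.linalg.norm(tz)
    return row2w([x,y,z])[0], np.c_[tx,np.cross(tz,tx),tz]
def go(*a,**k):
    s=manip.get_state(); p,M=tgt(*a,**k); C=rot(s["ee_rot"]).as_matrix()
    print("shift cm",(C.T@(p-s["position"])*100).round(2),"rotvec deg",np.degrees(R.from_matrix(C.T@M).as_rotvec()).round(1))
def st():
    s=manip.get_state(); C=rot(s["ee_rot"]).as_matrix()
    c,sn=np.cos(P0[2]),np.sin(P0[2]); F=s["contact_force"]
    print("t",s["clock"],"row",w2row(s["position"])[0].round(1),"q",s["qpos"].round(2),"w",s["width"].round(4),"Frow",np.round([c*F[0]+sn*F[1],-sn*F[0]+c*F[1],F[2]],1))
    B=np.array([[c,sn,0],[-sn,c,0],[0,0,1]]); print("tool axes in row (cols)\n",(B@C).round(3))
E
python3 - <<'E'
from h import *
st()
s=manip.get_state(); C=rot(s["ee_rot"]).as_matrix(); print(C.round(3))
d=load("wrist0.npz"); print("cam in tool",C.T@(d["eye"]-s["position"]))
for j in "yx":
  for f in(1,-1): print(j,f);go(30,139,300,jaw=j,flip=f)
E
```

```text
Traceback (most recent call last):
  File "h.py", line 47, in st
    print("t",s["clock"],"row",w2row(s["position"])[0].round(1),"q",s["qpos"].round(2),"w",s["width"].round(4),"Frow",np.round([c*F[0]+sn*F[1],-sn*F[0]+c*F[1],F[2]],1))
                                                                                           ^^^^^^^^^^^^^^^^
AttributeError: 'float' object has no attribute 'round'
```

```bash
sed -i 's/s\["width"\].round(4)/round(s["width"],4)/' h.py
python3 - <<'E'
from h import *
st()
s=manip.get_state(); C=rot(s["ee_rot"]).as_matrix(); print(C.round(3))
d=load("wrist0.npz"); print("cam in tool",C.T@(d["eye"]-s["position"]))
for j in "yx":
  for f in(1,-1): print(j,f);go(30,139,300,jaw=j,flip=f)
E
```

```text
t 0.15 row [ 545.7 -143.5  230.6] q [-1.22  0.28  1.51 -0.    1.36 -0.12] w 0.0855 Frow [ 0.8 -0.7 -0.3]
tool axes in row (cols)
 [[-0.001 -0.637  0.771]
 [-0.001  0.771  0.637]
 [-1.     0.    -0.001]]
[[-0.     0.892  0.452]
 [ 0.001  0.452 -0.892]
 [-1.     0.    -0.001]]
cam in tool [-1.41353444e-01  7.63753853e-02  5.55699161e-05]
y 1
shift cm [ -6.9   54.62 -21.78] rotvec deg [-50.4  -0.1  -0. ]
y -1
shift cm [ -6.9   54.62 -21.78] rotvec deg [ 1.296e+02 -1.000e-01  1.000e-01]
x 1
shift cm [ -6.9   54.62 -21.78] rotvec deg [39.6 -0.1  0. ]
x -1
shift cm [ -6.9   54.62 -21.78] rotvec deg [-1.404e+02 -0.000e+00 -1.000e-01]
```

```bash
python3 -m crank '[[-6,0,0,0,0,0,8.5],[-12,0,0,0,0,0,8.5],[-17,4,-1.6,-10,0,0,8.5],[-17,10,-4,-20,0,0,8.5],[-17,16,-6.4,-30,0,0,8.5]]'; python3 -c "
from h import *
st();go(30,139,400)"
```

```text
clock: 0.78
position: [0.3702, -0.3877, 0.4019]
ee_rot: [0.679, 0.2, 0.678, -0.2]
contact_force: [1.1, -0.4, -0.3]
width: 0.0848
t 0.775 row [399.5 -63.1 401.9] q [-0.94  0.17  1.24  0.    1.73 -0.36] w 0.0848 Frow [ 0.2  1.2 -0.3]
tool axes in row (cols)
 [[ 0.001 -0.939  0.345]
 [ 0.001  0.345  0.939]
 [-1.    -0.     0.002]]
shift cm [ 0.18 41.65  6.21] rotvec deg [-20.2   0.1   0. ]
```

```bash
python3 -m crank '[[0.2,6,0.9,-7,0,0,8.5],[0.2,12,1.8,-14,0,0,8.5],[0.2,18,2.7,-20.2,0,0,8.5],[0.2,24,3.6,-20.2,0,0,8.5],[0.2,30,4.5,-20.2,0,0,8.5]]';python3 -m crank '[[0,4,1,0,0,0,8.5],[0,8,2,0,0,0,8.5],[0,11,4,0,0,0,8.5],[3,11.7,5.5,0,0,0,8.5]]'; python3 -c "
from h import *
st();go(30,139,230)
d=load('wrist');cv2.imwrite('pics/w1.png',d['color']);np.savez('w1.npz',**d)"
```

```text
clock: 1.4
position: [0.572, -0.1603, 0.399]
ee_rot: [0.703, 0.08, 0.703, -0.08]
contact_force: [0.9, -0.9, 0.7]
width: 0.0846
clock: 1.9
position: [0.6528, -0.0582, 0.3709]
ee_rot: [0.705, 0.079, 0.701, -0.079]
contact_force: [0.9, -0.1, -0.3]
width: 0.085
t 1.9 row [ 15.9 140.1 370.9] q [-0.2   0.36  1.04  0.    1.73  0.03] w 0.085 Frow [-0.1  0.9 -0.3]
tool axes in row (cols)
 [[-0.001 -1.     0.001]
 [ 0.005  0.001  1.   ]
 [-1.     0.001  0.005]]
shift cm [14.08 -1.42 -0.18] rotvec deg [-0.1  0.3 -0. ]
```

View pics/w1.png

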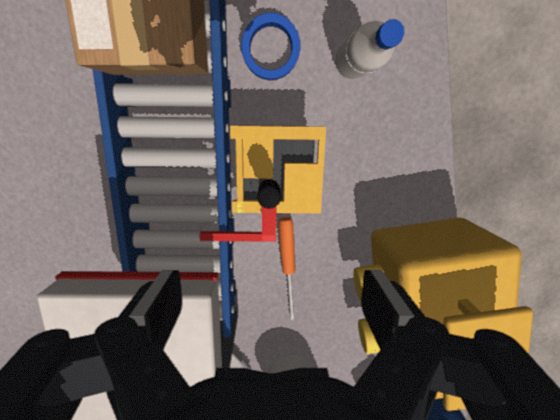

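```bash
python3 - <<'E'
from h import *
d=load("w1.npz")
pts=[[-46,96,95],[-46,213,95],[71,213,95],[71,96,95]]+[[30,125+s,z] for s in(0,10,20) for z in (171,)]+[[104,28+s,107] for s in (0,10,20)]+[[-252+42*i,66,75] for i in range(3,9)]+[[0,68,92],[0,80,92],[0,-68,92]]
draw(d,pts,100,60,340,300,3,"w1a.png")
print(proj(d,row2w(pts)).round(1).tolist())
E
```

```text
[[236.5, 127.2], [327.2, 127.0], [322.9, 213.5], [239.4, 213.8], [257.7, 199.3], [266.5, 199.3], [275.4, 199.3], [190.7, 239.1], [197.8, 239.1], [205.0, 239.1], [212.2, 61.6], [214.1, 96.7], [215.9, 129.8], [217.6, 161.0], [219.1, 190.4], [220.6, 218.2], [217.0, 162.7], [226.0, 162.7], [115.5, 163.0]]
```

View pics/w1a.png

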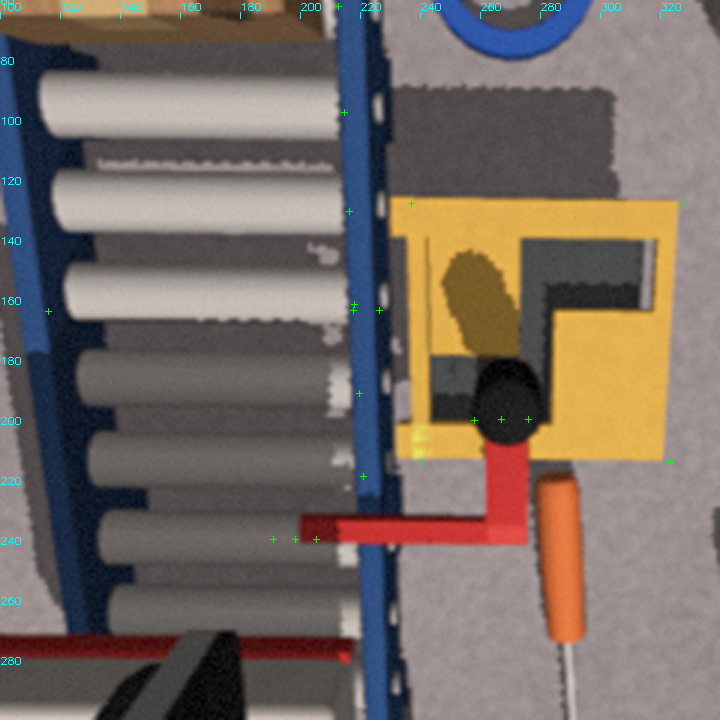

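```bash
python3 -c "
from h import *
go(29,138,131)"; python3 -m crank '[[5,-1.3,-0.2,0,0,0,8.5],[10,-1.3,-0.2,0,0.3,0,8.5],[15,-1.3,-0.2,0,0.3,0,8.5],[15,-1.3,-0.2,0,0.3,0,8.5]]'; python3 -c "
from h import *
st();go(29,138,131)
d=load('wrist');cv2.imwrite('pics/w2.png',d['color'])
d=load('scene');crop(d,220,180,360,300,5,'s2.png')"
```

```text
shift cm [23.3  -1.32 -0.07] rotvec deg [-0.1 -0.3 -0.1]
clock: 2.45
position: [0.6425, -0.0722, 0.2149]
ee_rot: [0.697, 0.08, 0.708, -0.079]
contact_force: [-0.4, -0.3, 0.9]
width: 0.0853
t 2.45 row [ 31.9 133.2 214.9] q [-0.22  0.4   1.36 -0.    1.4   0.01] w 0.0853 Frow [ 0.4 -0.4  0.9]
tool axes in row (cols)
 [[ 0.    -1.     0.005]
 [-0.016  0.005  1.   ]
 [-1.    -0.    -0.016]]
shift cm [8.38 0.3  0.62] rotvec deg [-0.3 -0.9  0. ]
```

View pics/w2.png

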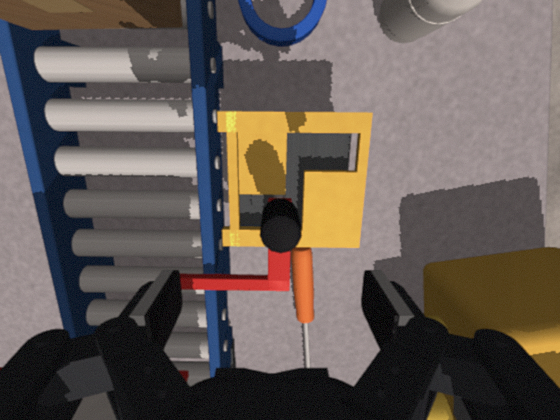

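View pics/s2.png

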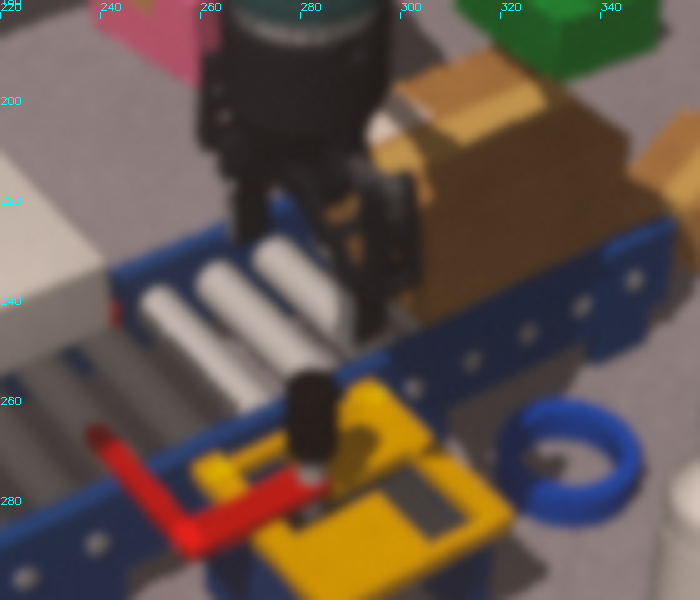

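```bash
python3 -m crank '[[3,0.3,0.6,0,-0.9,0,8.5],[6,0.3,0.6,0,-0.9,0,8.5],[8.3,0.3,0.6,0,-0.9,0,8.5],[8.3,0.3,0.6,0,-0.9,0,8.5]]'; python3 -c "
from h import *
st()
d=load('wrist');cv2.imwrite('pics/w3.png',d['color'])
d=load('scene');crop(d,220,180,360,300,5,'s3.png')"
```

```text
clock: 3.05
position: [0.6527, -0.071, 0.1375]
ee_rot: [0.707, 0.079, 0.698, -0.08]
contact_force: [-0.5, -0.2, 0.5]
width: 0.0851
t 3.05 row [ 28.5 142.9 137.5] q [-0.21  0.45  1.47 -0.    1.21  0.01] w 0.0851 Frow [ 0.3 -0.5  0.5]
tool axes in row (cols)
 [[ 0.    -1.     0.004]
 [ 0.012  0.004  1.   ]
 [-1.    -0.     0.012]]
```

View pics/w3.png

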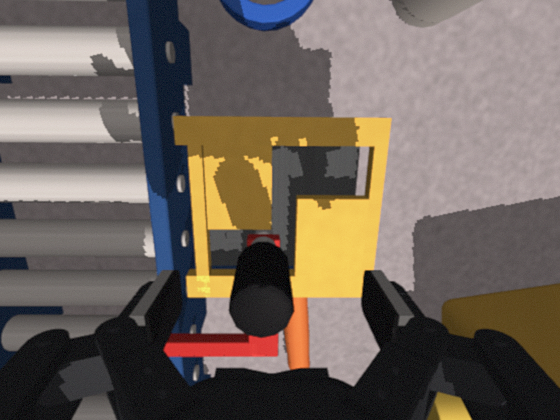

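View pics/s3.png

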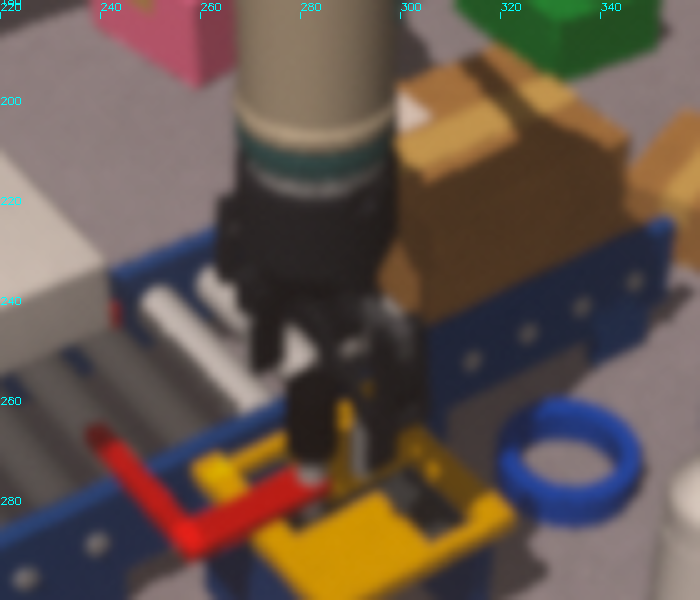

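```bash
python3 -m crank '[[0.7,0,-0.45,0,0.6,0,8.5],[0.7,0,-0.45,0,0.6,0,8.5],[0.7,0,-0.45,0,0.6,0,8.5]]' 30; python3 -c "
from h import *
st()"; python3 -m crank '[[0,0,0,0,0,0,5],[0,0,0,0,0,0,2],[0,0,0,0,0,0,1.5],[0,0,0,0,0,0,1.5],[0,0,0,0,0,0,1.5]]' 30;  python3 -c "
from h import *
st()
d=load('wrist');cv2.imwrite('pics/w4.png',d['color'])
d=load('scene');crop(d,220,180,360,300,5,'s4.png')"
```

```text
clock: 3.52
position: [0.6479, -0.0698, 0.1296]
ee_rot: [0.703, 0.08, 0.702, -0.08]
contact_force: [0.4, -0.4, 0.7]
width: 0.0846
t 3.525 row [ 28.4 137.9 129.6] q [-0.21  0.46  1.49 -0.    1.2   0.01] w 0.0846 Frow [0.3 0.5 0.7]
tool axes in row (cols)
 [[ 0.    -1.     0.004]
 [ 0.001  0.004  1.   ]
 [-1.    -0.     0.001]]
clock: 4.15
position: [0.6478, -0.0698, 0.1293]
ee_rot: [0.703, 0.08, 0.702, -0.08]
contact_force: [1.8, 0.6, 0.8]
width: 0.0272
t 4.15 row [ 28.4 137.8 129.3] q [-0.21  0.46  1.49 -0.    1.2   0.01] w 0.0272 Frow [-1.   1.6  0.8]
tool axes in row (cols)
 [[ 0.    -1.     0.004]
 [ 0.     0.004  1.   ]
 [-1.    -0.     0.   ]]
```

View pics/w4.png

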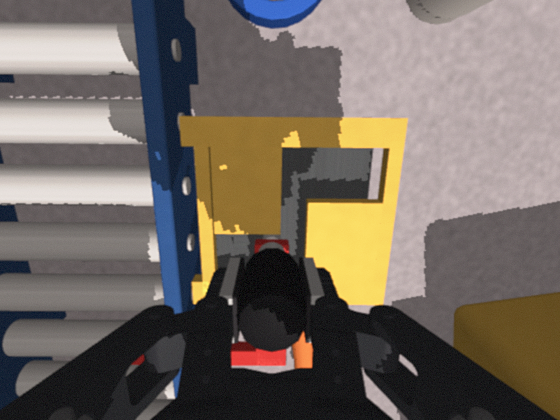

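View pics/s4.png

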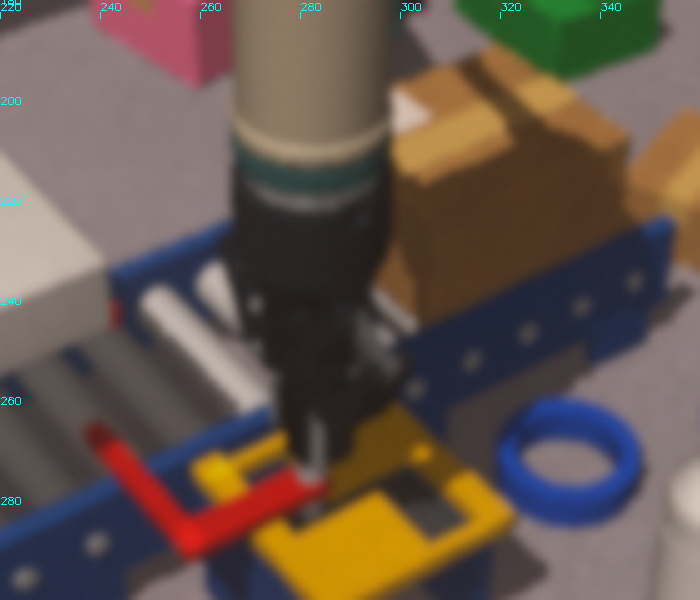

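```bash
python3 -m crank '[[0,0,0.3,0,0,0,1.5],[0,0,0.6,0,0,0,1.5],[0,0,0.9,0,0,0,1.5],[0,0,1.1,0,0,0,1.5],[0,0,1.1,0,0,0,1.5]]';  python3 -c "
from h import *
st()"; python3 -m crank '[[0,0,0.1,0,0,0,1.5],[0,0,0.2,0,0,0,1.5],[0,0,0.2,0,0,0,1.5]]';  python3 -c "
from h import *
st()"
```

```text
clock: 4.88
position: [0.6589, -0.0724, 0.1293]
ee_rot: [0.703, 0.08, 0.702, -0.08]
contact_force: [-0.3, 0.0, 2.5]
width: 0.0272
t 4.875 row [ 28.5 149.2 129.3] q [-0.21  0.47  1.46 -0.    1.21  0.01] w 0.0272 Frow [ 0.  -0.3  2.5]
tool axes in row (cols)
 [[ 0.    -1.     0.004]
 [ 0.001  0.004  1.   ]
 [-1.    -0.     0.001]]
clock: 5.25
position: [0.6605, -0.0728, 0.1293]
ee_rot: [0.703, 0.08, 0.703, -0.08]
contact_force: [-0.3, -0.2, 2.3]
width: 0.0271
t 5.25 row [ 28.5 150.8 129.3] q [-0.21  0.47  1.45 -0.    1.21  0.01] w 0.0271 Frow [ 0.3 -0.2  2.3]
tool axes in row (cols)
 [[ 0.    -1.     0.004]
 [ 0.     0.004  1.   ]
 [-1.    -0.     0.   ]]
```

```bash
python3 -m crank '[[0,0,0.1,0,0,0,1.5],[0,0,0.1,0,0,0,1.5]]';  python3 -c "
from h import *
st()"; python3 -m crank '[[0,0,0.1,0,0,0,1.5],[0,0,0.1,0,0,0,1.5]]';  python3 -c "
from h import *
st()
d=load('scene');crop(d,220,180,360,300,5,'s5.png')
d=load('wrist');cv2.imwrite('pics/w5.png',d['color'])"
```

```text
clock: 5.5
position: [0.6615, -0.073, 0.1293]
ee_rot: [0.703, 0.08, 0.703, -0.08]
contact_force: [-1.0, 0.1, 2.8]
width: 0.0271
t 5.5 row [ 28.5 151.8 129.3] q [-0.21  0.47  1.45 -0.    1.22  0.01] w 0.0271 Frow [ 0.1 -1.   2.8]
tool axes in row (cols)
 [[ 0.    -1.     0.004]
 [ 0.     0.004  1.   ]
 [-1.    -0.     0.   ]]
clock: 5.75
position: [0.6625, -0.0733, 0.1293]
ee_rot: [0.703, 0.08, 0.702, -0.08]
contact_force: [-0.9, -0.7, 2.9]
width: 0.0271
t 5.75 row [ 28.5 152.9 129.3] q [-0.21  0.48  1.45 -0.    1.22  0.01] w 0.0271 Frow [ 0.9 -0.7  2.9]
tool axes in row (cols)
 [[ 0.    -1.     0.004]
 [ 0.     0.004  1.   ]
 [-1.    -0.     0.   ]]
```

View pics/w5.png

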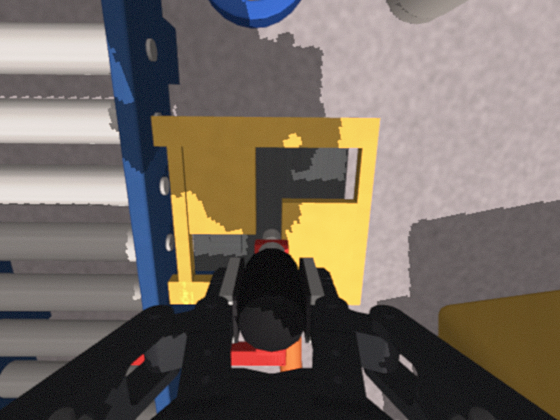

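```bash
python3 -m crank '[[0,0.2,-0.05,0,0,0,1.5],[0,0.5,-0.1,0,0,0,1.5],[0,0.8,-0.1,0,0,0,1.5],[0,0.8,-0.1,0,0,0,1.5]]';  python3 -c "
from h import *
st()
d=load('wrist');cv2.imwrite('pics/w6.png',d['color'])"
```

```text
clock: 6.35
position: [0.6636, -0.0647, 0.1293]
ee_rot: [0.703, 0.08, 0.702, -0.079]
contact_force: [1.0, -1.3, 2.1]
width: 0.0274
t 6.35 row [ 19.9 152.1 129.3] q [-0.2   0.48  1.45  0.    1.22  0.02] w 0.0274 Frow [1.  1.3 2.1]
tool axes in row (cols)
 [[-0.001 -1.     0.004]
 [ 0.001  0.004  1.   ]
 [-1.     0.001  0.001]]
```

View pics/w6.png

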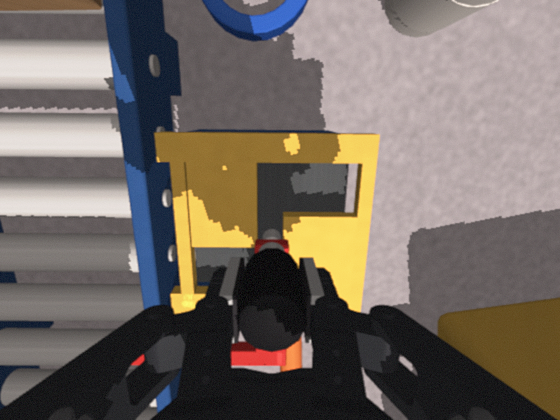

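```bash
python3 -m crank '[[0,0.4,0,0,0,0,1.5],[0,0.8,0,0,0,0,1.5],[0,1.2,0,0,0,0,1.5],[0,1.6,0,0,0,0,1.5],[0,1.6,0,0,0,0,1.5]]';  python3 -c "
from h import *
st()";python3 -m crank '[[0,0.4,0,0,0,0,1.5],[0,0.8,0,0,0,0,1.5],[0,1.1,0,0,0,0,1.5],[0,1.1,0,0,0,0,1.5],[0,1.1,0,0,0,0,1.5]]';  python3 -c "
from h import *
st()
d=load('wrist');cv2.imwrite('pics/w7.png',d['color'])"
```

```text
clock: 7.02
position: [0.6669, -0.0488, 0.1293]
ee_rot: [0.703, 0.08, 0.702, -0.079]
contact_force: [0.3, -0.3, 2.8]
width: 0.0273
t 7.025 row [  3.7 151.8 129.3] q [-0.18  0.48  1.44  0.    1.22  0.05] w 0.0273 Frow [0.2 0.4 2.8]
tool axes in row (cols)
 [[-0.001 -1.     0.004]
 [ 0.     0.004  1.   ]
 [-1.     0.001  0.   ]]
clock: 7.65
position: [0.6693, -0.0383, 0.1293]
ee_rot: [0.703, 0.08, 0.703, -0.079]
contact_force: [1.3, 0.8, 3.3]
width: 0.0273
t 7.65 row [ -7.  151.9 129.3] q [-0.16  0.48  1.44  0.    1.22  0.06] w 0.0273 Frow [-1.1  1.1  3.3]
tool axes in row (cols)
 [[-0.001 -1.     0.004]
 [ 0.     0.004  1.   ]
 [-1.     0.001  0.   ]]
```

View pics/w7.png

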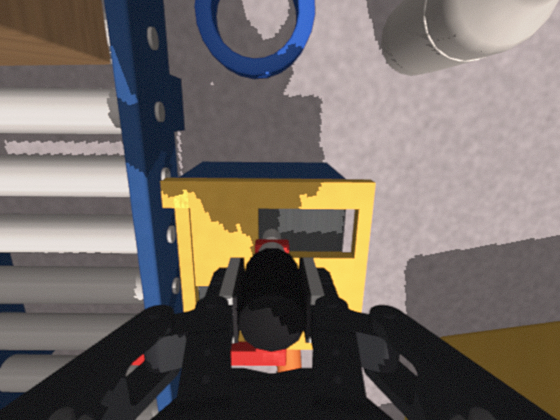

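```bash
python3 -m crank '[[0,0,0.3,0,0,0,1.5],[0,0,0.6,0,0,0,1.5],[0,0,0.6,0,0,0,1.5]]';  python3 -c "
from h import *
st()"; python3 -m crank '[[0,0,0.4,0,0,0,1.5],[0,0,0.8,0,0,0,1.5],[0,0,1.2,0,0,0,1.5],[0,0,1.6,0,0,0,1.5],[0,0,1.6,0,0,0,1.5]]';  python3 -c "
from h import *
st()"
```

```text
clock: 8.07
position: [0.6751, -0.04, 0.1292]
ee_rot: [0.703, 0.08, 0.703, -0.08]
contact_force: [-0.1, 1.2, 5.2]
width: 0.0274
t 8.075 row [ -6.7 157.9 129.2] q [-0.16  0.49  1.42  0.    1.23  0.06] w 0.0274 Frow [-1.2 -0.3  5.2]
tool axes in row (cols)
 [[-0.    -1.     0.004]
 [-0.     0.004  1.   ]
 [-1.     0.    -0.   ]]
clock: 8.7
position: [0.6915, -0.044, 0.1292]
ee_rot: [0.703, 0.08, 0.702, -0.08]
contact_force: [0.5, 0.9, 4.1]
width: 0.0275
t 8.7 row [ -6.4 174.8 129.2] q [-0.16  0.51  1.38 -0.    1.24  0.06] w 0.0275 Frow [-1.   0.2  4.1]
tool axes in row (cols)
 [[ 0.    -1.     0.004]
 [ 0.001  0.004  1.   ]
 [-1.    -0.     0.001]]
```

```bash
python3 -m crank '[[0,0,0.3,0,0,0,1.5],[0,0,0.6,0,0,0,1.5],[0,0,0.6,0,0,0,1.5]]';  python3 -c "
from h import *
st()"; python3 -m crank '[[0,0,0.1,0,0,0,1.5],[0,0,0.1,0,0,0,1.5]]';  python3 -c "
from h import *
st()
d=load('scene');cv2.imwrite('pics/s8.png',d['color']);crop(d,220,180,360,300,5,'s8.png')
d=load('wrist');cv2.imwrite('pics/w8.png',d['color'])"
```

```text
clock: 9.07
position: [0.6963, -0.0451, 0.129]
ee_rot: [0.702, 0.08, 0.703, -0.08]
contact_force: [-0.6, 0.2, 4.3]
width: 0.0271
t 9.075 row [ -6.3 179.7 129. ] q [-0.16  0.52  1.37 -0.    1.25  0.06] w 0.0271 Frow [-0.1 -0.6  4.3]
tool axes in row (cols)
 [[ 0.    -1.     0.004]
 [-0.001  0.004  1.   ]
 [-1.    -0.    -0.001]]
clock: 9.32
position: [0.6964, -0.0451, 0.1289]
ee_rot: [0.702, 0.08, 0.704, -0.08]
contact_force: [-1.9, 1.4, 5.7]
width: 0.0273
t 9.325 row [ -6.3 179.8 128.9] q [-0.16  0.52  1.37 -0.    1.26  0.06] w 0.0273 Frow [-0.9 -2.2  5.7]
tool axes in row (cols)
 [[ 0.    -1.     0.004]
 [-0.003  0.004  1.   ]
 [-1.    -0.    -0.003]]
```

View pics/w8.png

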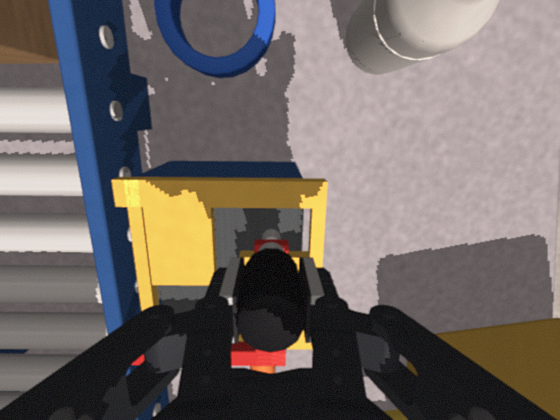

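View pics/s8.png

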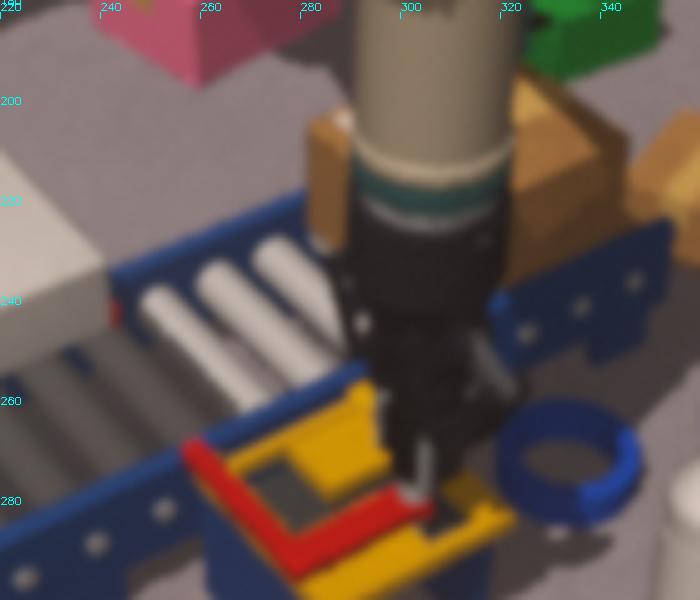

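```bash
python3 -m crank '[[0,0,-0.1,0,0,0,1.5],[0,0,-0.1,0,0,0,4],[0,0,-0.1,0,0,0,8.5],[0,0,-0.1,0,0,0,8.5],[0,0,-0.1,0,0,0,8.5]]';  python3 -c "
from h import *
st()"; python3 -m crank '[[-4,0,0,0,0,0,8.5],[-10,0,0,0,0,0,8.5],[-16,0,0,0,0,0,8.5],[-22,2,0,0,0,0,8.5],[-27,5,0,0,0,0,8.5]]';  python3 -c "
from h import *
st();go(-230,0,400)"
```

```text
clock: 10.05
position: [0.6966, -0.0452, 0.129]
ee_rot: [0.703, 0.08, 0.703, -0.08]
contact_force: [-0.2, -0.2, -0.7]
width: 0.0848
t 10.05 row [ -6.3 180.  129. ] q [-0.16  0.52  1.37 -0.    1.25  0.06] w 0.0848 Frow [ 0.2 -0.2 -0.7]
tool axes in row (cols)
 [[ 0.    -1.     0.004]
 [ 0.     0.004  1.   ]
 [-1.    -0.     0.   ]]
clock: 10.68
position: [0.7077, 0.0032, 0.4023]
ee_rot: [0.704, 0.08, 0.701, -0.08]
contact_force: [0.2, -0.6, 0.3]
width: 0.0849
t 10.675 row [-56.  180.2 402.3] q [-0.09  0.47  0.8  -0.    1.87  0.13] w 0.0849 Frow [0.6 0.3 0.3]
tool axes in row (cols)
 [[ 0.    -1.     0.006]
 [ 0.003  0.006  1.   ]
 [-1.    -0.     0.003]]
shift cm [  0.17  17.29 -18.12] rotvec deg [-0.3  0.2  0. ]
```

```bash
python3 -m crank '[[-1,4,-4,0,0,0,5],[-2,8,-8,0,0,0,5],[-2,12,-12,0,0,0,5],[-2,16,-16,0,0,0,5],[-2,17.3,-18.1,0,0,0,5]]';  python3 -c "
from h import *
st()
d=load('wrist');cv2.imwrite('pics/w9.png',d['color']);np.savez('w9.npz',**d)
d=load('scene');draw(d,[[-6,181,171],[68,84,107]],150,160,360,310,3,'s9.png')"
```

```text
clock: 11.3
position: [0.5683, 0.2151, 0.4196]
ee_rot: [0.703, 0.079, 0.703, -0.078]
contact_force: [0.7, 0.2, -0.1]
width: 0.0501
t 11.3 row [-232.1   -2.4  419.6] q [0.25 0.29 1.03 0.   1.82 0.47] w 0.0501 Frow [-0.4  0.6 -0.1]
tool axes in row (cols)
 [[-0.001 -1.     0.001]
 [ 0.     0.001  1.   ]
 [-1.     0.001  0.   ]]
```

View pics/w9.png

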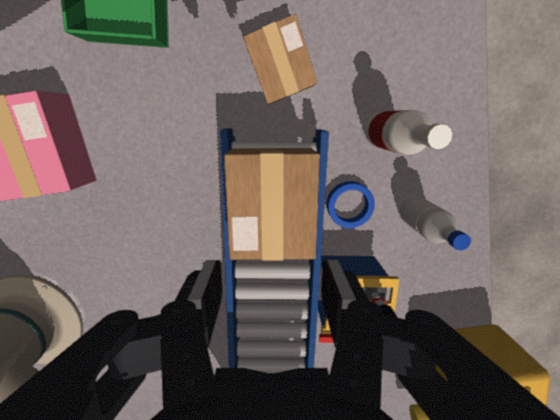

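View pics/s9.png

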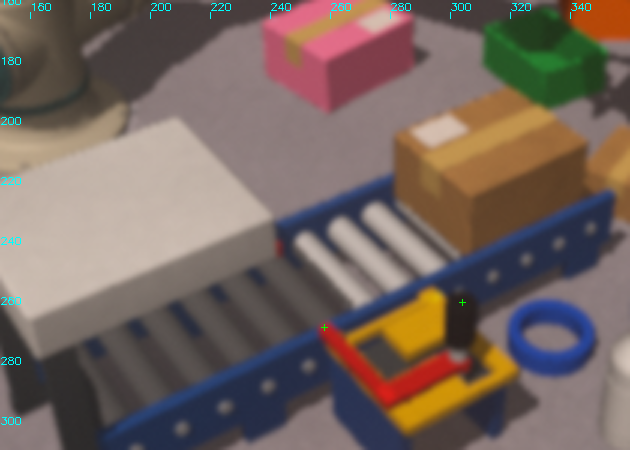

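```bash
python3 - <<'E'
from h import *
d=load("w9.npz");P=w2row(cloud(d).reshape(-1,3)).reshape(420,560,3)
for u,v in [(272,152),(272,256),(230,152),(316,152),(280,58),(254,34),(300,85),(410,130),(435,135)]: print(u,v,P[v,u].round(1))
m=(abs(P[...,2]-155)<5)&(abs(P[...,1])<70)&(P[...,0]<-80)&(P[...,0]>-300)
print(cv2.minAreaRect(P[m][:,:2].astype(np.float32)),P[m].min(0),P[m].max(0))
go(-330,-1,250,lean=45)
go(-330,-1,112,lean=45)
E
```

```text
272 152 [-262.    -2.1  139.8]
272 256 [-116.7   -2.3  153.5]
230 152 [-261.1  -59.1  131.3]
316 152 [-261.9   56.5  140.3]
280 58 [-389.4   10.1   52.2]
254 34 [-421.1  -27.8   51.7]
300 85 [-352.2   40.5   52.5]
410 130 [-290.3  174.6  147.8]
435 135 [-287.1  181.1  199.8]
((-186.28335571289062, -2.1079483032226562), (151.55935668945312, 124.23242950439453), 0.3068467080593109) [-262.10563711  -64.46769974  150.00235898] [-110.43987471   60.29731666  157.28183451]
shift cm [17.01  9.86  0.1 ] rotvec deg [ -0.1   0.  -45. ]
shift cm [30.81  9.86  0.09] rotvec deg [ -0.1   0.  -45. ]
```

```bash
python3 -c "
from h import *
go(-330,-2,260,lean=42)";python3 -m crank '[[3,3,0,0,0,-9,5],[6,6,0,0,0,-18,5],[9,9,0,0,0,-27,5],[12,10,0,0,0,-36,5],[15,10,0,0,0,-42,5]]';  python3 -c "
from h import *
st();go(-300,-2,105,lean=42)"
```

```text
shift cm [16.01  9.86  0.  ] rotvec deg [ -0.1   0.  -42. ]
clock: 12.02
position: [0.5939, 0.3109, 0.2656]
ee_rot: [0.626, -0.18, 0.684, -0.327]
contact_force: [0.7, 0.5, -0.0]
width: 0.0499
t 12.025 row [-331.2    1.6  265.6] q [ 0.62  0.75  0.83 -0.54  2.09  0.7 ] w 0.0499 Frow [-0.6  0.5 -0. ]
tool axes in row (cols)
 [[ 0.673 -0.74   0.003]
 [-0.003  0.002  1.   ]
 [-0.74  -0.673 -0.001]]
shift cm [13.98  8.5  -0.34] rotvec deg [-0.1 -0.1  0.3]
```

```bash
python3 -m crank '[[3,3.5,-0.2,0,0,0,5],[7,6.5,-0.3,0,0,0,5],[11,8.5,-0.3,0,0,0,5],[13.8,8.5,-0.3,0,0,0,5],[13.8,8.5,-0.3,0,0,0,5]]';  python3 -c "
from h import *
st();go(-285,-2,105,lean=42)
d=load('wrist');cv2.imwrite('pics/w10.png',d['color'])
d=load('scene');crop(d,220,120,380,260,5,'s10.png')"
```

```text
clock: 12.65
position: [0.5832, 0.2797, 0.1076]
ee_rot: [0.625, -0.178, 0.685, -0.328]
contact_force: [-0.5, 0.8, 0.7]
width: 0.0501
t 12.65 row [-298.4   -2.1  107.6] q [ 0.6   0.79  1.14 -0.48  1.78  0.86] w 0.0501 Frow [-0.6 -0.7  0.7]
tool axes in row (cols)
 [[ 0.672 -0.74   0.007]
 [-0.007  0.003  1.   ]
 [-0.74  -0.672 -0.003]]
shift cm [ 1.09 -0.82  0.02] rotvec deg [-0.2 -0.4  0.2]
```

View pics/w10.png

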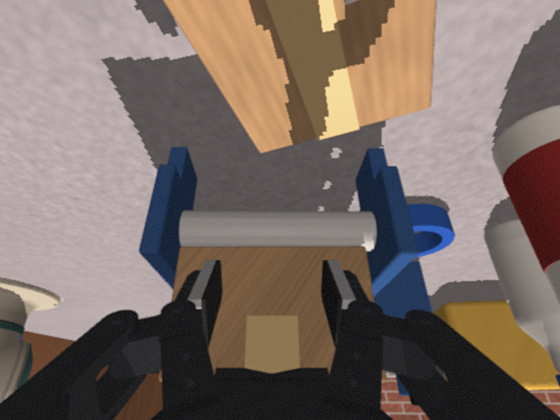

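View pics/s10.png

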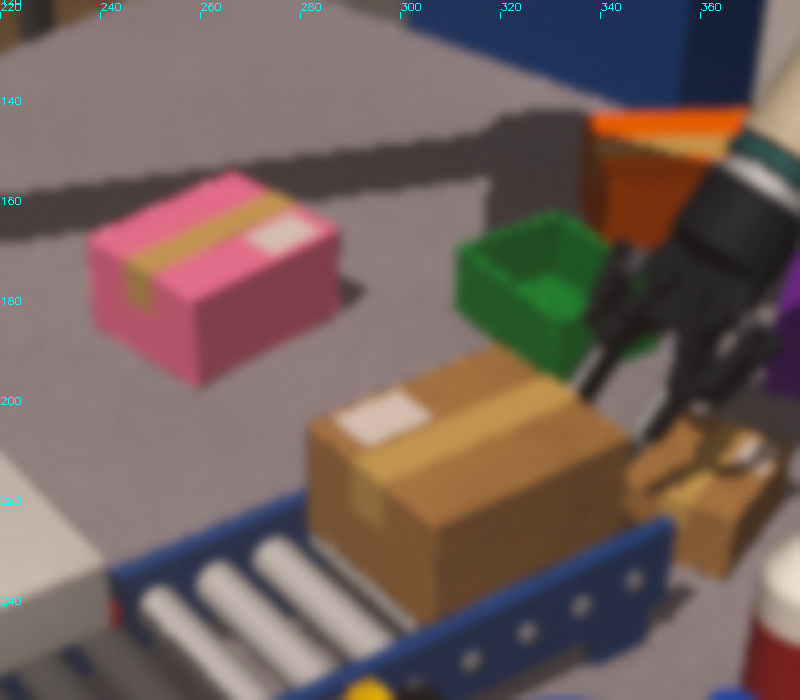

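```bash
python3 -m crank '[[0.47,-0.52,0,0,0,0,5],[0.94,-1.04,0,0,0,0,5],[1.41,-1.55,0,0,0,0,5],[1.88,-2.07,0,0,0,0,5],[2.35,-2.6,0,0,0,0,5]]';  python3 -c "
from h import *
st()";python3 -m crank '[[0.47,-0.52,0,0,0,0,5],[0.94,-1.04,0,0,0,0,5],[1.41,-1.55,0,0,0,0,5],[1.88,-2.07,0,0,0,0,5],[2.35,-2.6,0,0,0,0,5]]';  python3 -c "
from h import *
st();go(-200,-2,105,lean=42)
d=load('scene');crop(d,220,120,380,260,5,'s11.png')"
```

```text
clock: 13.38
position: [0.575, 0.2479, 0.1098]
ee_rot: [0.628, -0.177, 0.684, -0.326]
contact_force: [0.9, 3.2, 0.1]
width: 0.0498
t 13.375 row [-265.5   -3.1  109.8] q [ 0.57  0.75  1.22 -0.49  1.72  0.86] w 0.0498 Frow [-3.3  0.1  0.1]
tool axes in row (cols)
 [[ 0.669 -0.743  0.004]
 [-0.003  0.003  1.   ]
 [-0.743 -0.669  0.   ]]
clock: 14.0
position: [0.5671, 0.2138, 0.1096]
ee_rot: [0.627, -0.177, 0.685, -0.326]
contact_force: [-0.2, 1.8, 0.8]
width: 0.0503
t 14.0 row [-230.5   -3.3  109.6] q [ 0.54  0.71  1.3  -0.51  1.67  0.85] w 0.0503 Frow [-1.7 -0.6  0.8]
tool axes in row (cols)
 [[ 0.669 -0.743  0.004]
 [-0.003  0.003  1.   ]
 [-0.743 -0.669 -0.   ]]
shift cm [ 2.38 -1.96  0.14] rotvec deg [-0.2 -0.2 -0. ]
```

View pics/s11.png

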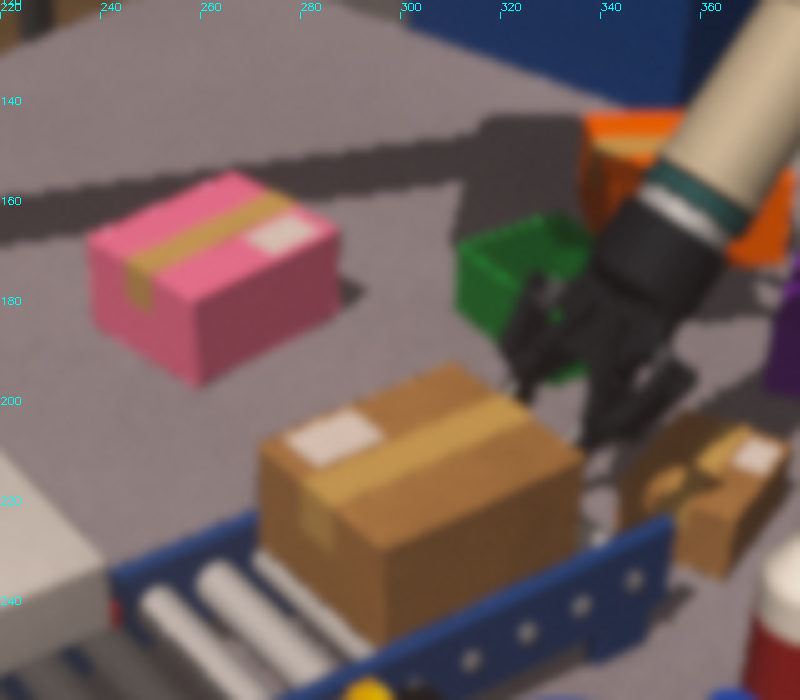

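```bash
python3 -m crank '[[0.67,-0.74,0.02,0,0,0,5],[1.34,-1.49,0.04,0,0,0,5],[2.01,-2.23,0.06,0,0,0,5],[2.68,-2.97,0.08,0,0,0,5],[3.35,-3.71,0.1,0,0,0,5]]' | grep -v width;  python3 -m crank '[[0.67,-0.74,0.01,0,0,0,5],[1.34,-1.49,0.02,0,0,0,5],[2.01,-2.23,0.03,0,0,0,5],[2.68,-2.97,0.04,0,0,0,5],[3.35,-3.71,0.05,0,0,0,5]]' | grep -v width;  python3 -c "
from h import *
st();go(-100,-2,105,lean=42)"
```

```text
clock: 14.68
position: [0.5567, 0.1645, 0.1095]
ee_rot: [0.627, -0.177, 0.685, -0.326]
contact_force: [-1.4, 0.6, -1.0]
clock: 15.3
position: [0.5461, 0.1157, 0.1096]
ee_rot: [0.627, -0.177, 0.684, -0.326]
contact_force: [-0.9, 1.0, -0.1]
t 15.3 row [-130.2   -2.2  109.6] q [ 0.43  0.62  1.5  -0.56  1.54  0.83] w 0.0497 Frow [-0.8 -1.1 -0.1]
tool axes in row (cols)
 [[ 0.669 -0.743  0.004]
 [-0.003  0.003  1.   ]
 [-0.743 -0.669  0.   ]]
shift cm [ 2.37 -1.94  0.03] rotvec deg [-0.2 -0.2  0. ]
```

```bash
python3 -m crank '[[0.67,-0.74,0,0,0,0,5],[1.34,-1.49,0,0,0,0,5],[2.01,-2.23,0,0,0,0,5],[2.68,-2.97,0,0,0,0,5],[3.35,-3.71,0,0,0,0,5]]' | grep -v width;  python3 -m crank '[[0.67,-0.74,0,0,0,0,5],[1.34,-1.49,0,0,0,0,5],[2.01,-2.23,0,0,0,0,5],[2.68,-2.97,0,0,0,0,5],[3.35,-3.71,0,0,0,0,5]]' | grep -v width;  python3 -c "
from h import *
st();go(115,-2,105,lean=42)
d=load('scene');crop(d,130,100,380,300,3,'s12.png')
d=load('side');crop(d,180,100,380,320,3,'d12.png')"
```

```text
clock: 15.92
position: [0.535, 0.067, 0.1094]
ee_rot: [0.627, -0.177, 0.684, -0.326]
contact_force: [-0.4, 0.5, -0.0]
clock: 16.55
position: [0.5238, 0.0183, 0.1093]
ee_rot: [0.627, -0.177, 0.684, -0.326]
contact_force: [-0.6, 1.9, 0.7]
t 16.55 row [-30.3  -2.5 109.3] q [ 0.31  0.54  1.66 -0.62  1.41  0.79] w 0.0504 Frow [-1.7 -1.   0.7]
tool axes in row (cols)
 [[ 0.669 -0.743  0.004]
 [-0.003  0.003  1.   ]
 [-0.743 -0.669  0.   ]]
shift cm [ 10.04 -10.5    0.12] rotvec deg [-0.2 -0.2  0. ]
```

View pics/s12.png

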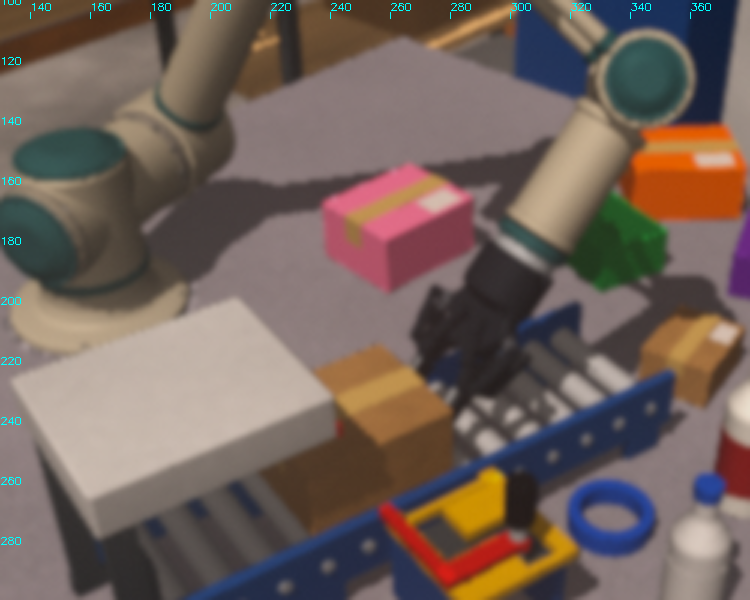

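View pics/d12.png

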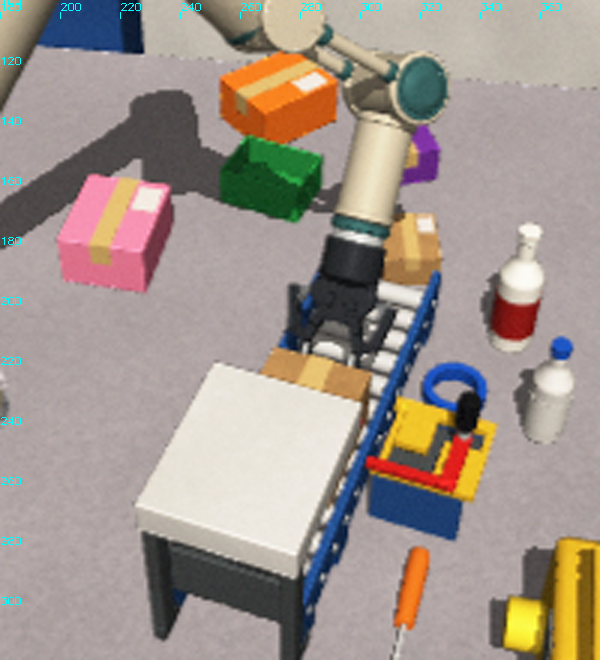

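```bash
python3 -m crank '[[0.67,-0.74,0,0,0,0,5],[1.34,-1.49,0.02,0,0,0,5],[2.01,-2.23,0.02,0,0,0,5],[2.68,-2.97,0.04,0,0,0,5],[3.35,-3.71,0.05,0,0,0,5]]' | grep -v width;  python3 -m crank '[[0.67,-0.74,0,0,0,0,5],[1.34,-1.49,0,0,0,0,5],[2.01,-2.23,0,0,0,0,5],[2.68,-2.97,0,0,0,0,5],[3.35,-3.71,0,0,0,0,5]]' | grep -v width;  python3 -c "
from h import *
st()";python3 -m crank '[[0.34,-0.37,0,0,0,0,5],[0.67,-0.74,0,0,0,0,5],[1,-1.11,0,0,0,0,5],[1.34,-1.49,0,0,0,0,5],[1.67,-1.86,0,0,0,0,5]]' | grep -v width;  python3 -c "
from h import *
st()
d=load('scene');crop(d,130,100,380,300,3,'s13.png')
d=load('side');crop(d,180,100,380,320,3,'d13.png')"
```

```text
clock: 17.27
position: [0.5129, -0.0305, 0.1093]
ee_rot: [0.627, -0.177, 0.685, -0.326]
contact_force: [-0.2, 1.5, -0.5]
clock: 17.9
position: [0.5018, -0.0792, 0.1093]
ee_rot: [0.627, -0.177, 0.684, -0.326]
contact_force: [-0.9, 0.7, 0.9]
t 17.9 row [ 69.7  -2.5 109.3] q [ 0.16  0.48  1.79 -0.7   1.28  0.73] w 0.05 Frow [-0.5 -1.1  0.9]
tool axes in row (cols)
 [[ 0.669 -0.743  0.004]
 [-0.003  0.003  1.   ]
 [-0.743 -0.669  0.   ]]
clock: 18.52
position: [0.4964, -0.1032, 0.1092]
ee_rot: [0.627, -0.177, 0.684, -0.326]
contact_force: [-0.4, 1.3, -0.2]
t 18.525 row [ 94.3  -2.6 109.2] q [ 0.12  0.46  1.81 -0.73  1.25  0.72] w 0.05 Frow [-1.2 -0.7 -0.2]
tool axes in row (cols)
 [[ 0.669 -0.743  0.004]
 [-0.003  0.003  1.   ]
 [-0.743 -0.669  0.   ]]
```

View pics/s13.png

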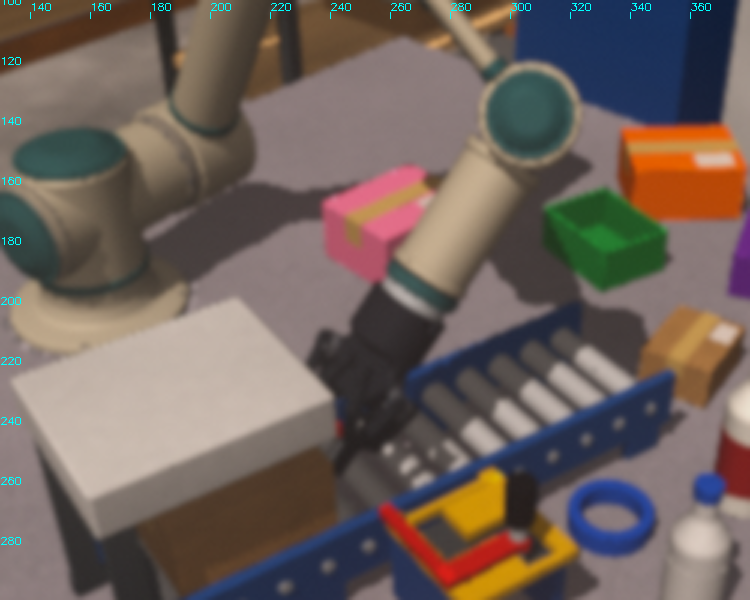

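View pics/d13.png

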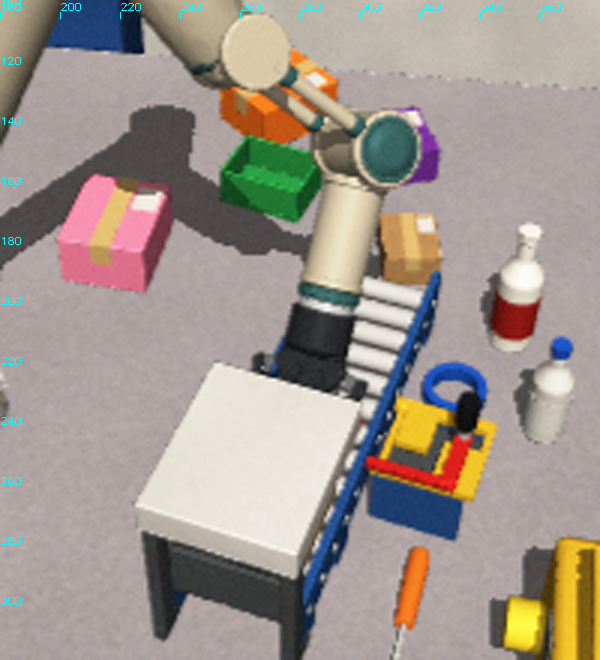

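Clear of the lip so far. Creep on in 3 mm rows until the force rises.

```bash
python3 -m crank '[[0.2,-0.22,0,0,0,0,5],[0.4,-0.45,0,0,0,0,5],[0.6,-0.67,0,0,0,0,5],[0.8,-0.89,0,0,0,0,5],[1,-1.11,0,0,0,0,5]]' | grep -v width;  python3 -c "
from h import *
st()"; python3 -m crank '[[0.1,-0.11,0,0,0,0,5],[0.2,-0.22,0,0,0,0,5],[0.3,-0.33,0,0,0,0,5]]' | grep -v width;  python3 -c "
from h import *
st()"
```

```text
clock: 19.25
position: [0.4931, -0.1177, 0.1093]
ee_rot: [0.627, -0.177, 0.684, -0.326]
contact_force: [0.3, 1.2, 1.1]
t 19.25 row [109.1  -2.5 109.3] q [ 0.09  0.46  1.83 -0.74  1.23  0.71] w 0.0498 Frow [-1.3  0.   1.1]
tool axes in row (cols)
 [[ 0.669 -0.743  0.004]
 [-0.003  0.003  1.   ]
 [-0.743 -0.669  0.   ]]
clock: 19.62
position: [0.4924, -0.121, 0.1091]
ee_rot: [0.628, -0.176, 0.684, -0.326]
contact_force: [0.6, 9.4, 4.4]
t 19.625 row [112.5  -2.5 109.1] q [ 0.08  0.45  1.83 -0.74  1.23  0.71] w 0.0501 Frow [-9.3 -1.4  4.4]
tool axes in row (cols)
 [[ 0.668 -0.745  0.005]
 [-0.003  0.004  1.   ]
 [-0.745 -0.668  0.001]]
```

```bash
python3 -m crank '[[0.1,-0.1,0,0,0,0,5],[0.1,-0.1,0,0,0,0,5],[0.1,-0.1,0,0,0,0,5]]' | grep -v width;  python3 -c "
from h import *
st()
d=load('wrist');cv2.imwrite('pics/w14.png',d['color']);np.savez('w14.npz',**d)
d=load('scene');np.savez('s14.npz',**d);crop(d,140,190,300,310,5,'s14.png')"
```

```text
clock: 20.0
position: [0.4927, -0.1211, 0.1091]
ee_rot: [0.629, -0.176, 0.684, -0.325]
contact_force: [1.1, 11.3, 4.8]
t 20.0 row [112.6  -2.2 109.1] q [ 0.08  0.45  1.83 -0.74  1.23  0.7 ] w 0.05 Frow [-11.2  -1.4   4.8]
tool axes in row (cols)
 [[ 0.666 -0.746  0.005]
 [-0.001  0.005  1.   ]
 [-0.746 -0.666  0.002]]
```

View pics/s14.png

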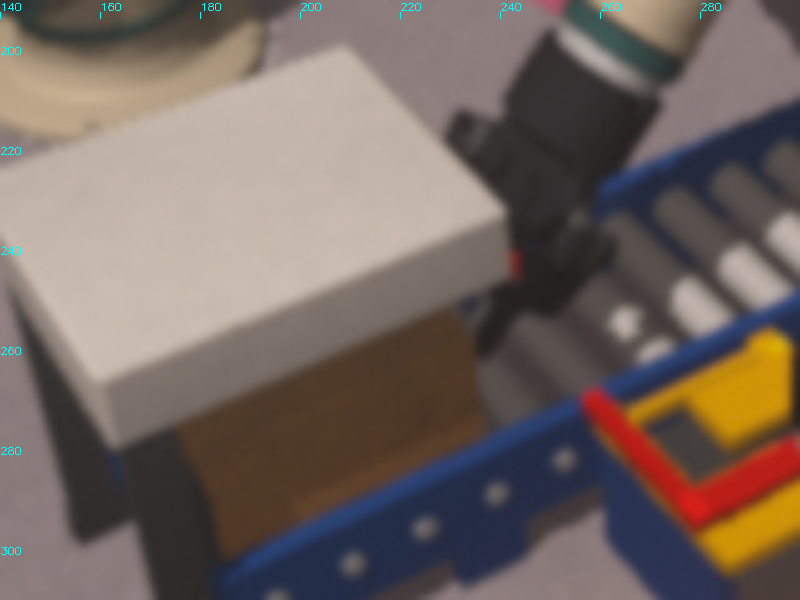

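View pics/w14.png

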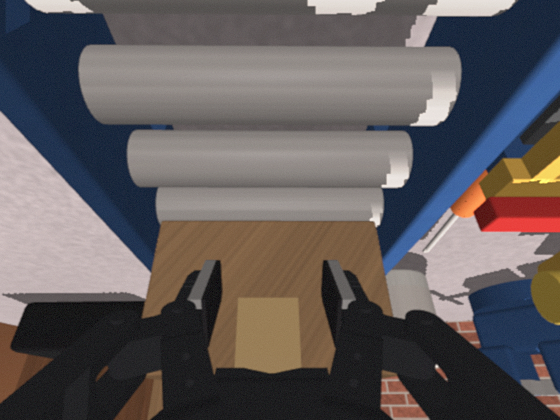

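```bash
python3 - <<'E'
from h import *
d=load("w14.npz");P=w2row(cloud(d).reshape(-1,3)).reshape(420,560,3)
for u,v in [(180,235),(272,240),(272,270),(272,330),(360,235),(375,260),(272,205),(272,160),(272,80)]: print(u,v,P[v,u].round(1))
d=load("s14.npz");P=w2row(cloud(d).reshape(-1,3)).reshape(420,560,3)
pr=proj(d,row2w([[120,62,155],[120,62,75],[120,62,110],[270,62,75],[270,62,110]])); print(pr.round(1).tolist())
draw(d,[[120,62,155],[120,62,92],[120,62,110],[270,62,92],[270,62,110],[270,62,140]],140,190,300,310,5,'s14b.png')
E
```

```text
180 235 [116.7 -53.8  84. ]
272 240 [117.4  -2.4  87. ]
272 270 [116.7  -2.4 104.8]
272 330 [118.3  -2.5 134.5]
360 235 [117.9  47.1  83.9]
375 260 [118.   53.   98.9]
272 205 [111.7  -2.3  67.6]
272 160 [70.6 -2.1 69.3]
272 80 [28.4 -2.  70.3]
[[234.7, 258.3], [236.7, 280.6], [235.8, 271.1], [184.2, 306.3], [182.2, 296.7]]
```

View pics/s14b.png

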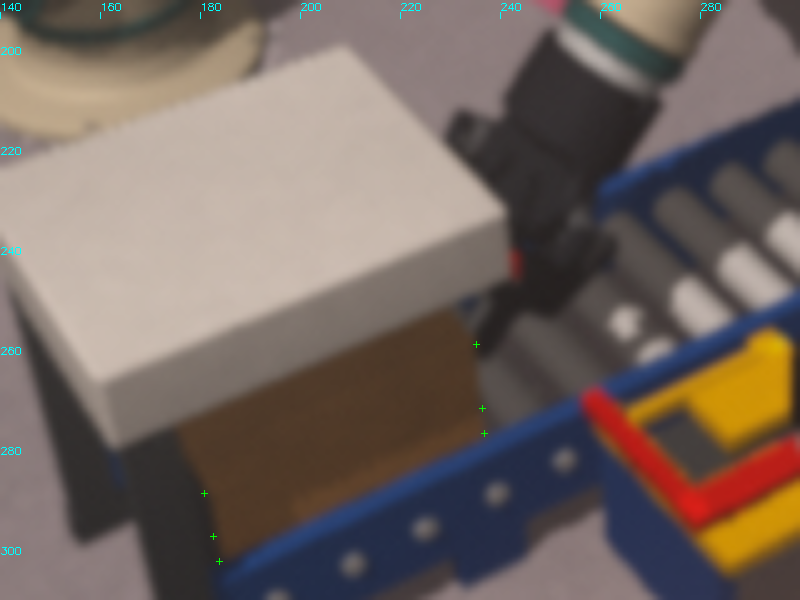

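```bash
python3 -m crank '[[-0.3,0.3,0,0,0,0,5],[-1,1.1,0,0,0,0,5],[-2.7,3,0,0,0,0,5],[-4.7,5.2,0,0,0,0,5],[-7.4,6.4,0,0,0,0,5]]' ; python3 -c "
from h import *
st();go(-6,180,330)
d=load('wrist');cv2.imwrite('pics/w15.png',d['color']);np.savez('w15.npz',**d)
d=load('scene');draw(d,[[120,62,155],[120,62,92],[120,62,110],[270,62,92],[270,62,110],[270,62,140]],140,190,300,310,5,'s15.png')"
```

```text
clock: 20.72
position: [0.5131, -0.0277, 0.1206]
ee_rot: [0.626, -0.178, 0.685, -0.326]
contact_force: [0.3, -0.8, -0.2]
width: 0.05
t 20.725 row [ 16.9  -2.8 120.6] q [ 0.24  0.5   1.71 -0.66  1.37  0.75] w 0.05 Frow [ 0.7  0.5 -0.2]
tool axes in row (cols)
 [[ 0.67  -0.742  0.004]
 [-0.004  0.001  1.   ]
 [-0.742 -0.67  -0.002]]
shift cm [-17.16 -12.3   18.23] rotvec deg [-0.2 -0.2 42.1]
```

View pics/w15.png

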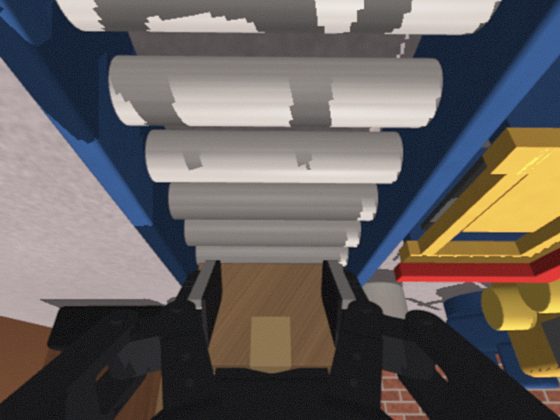

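View pics/s15.png

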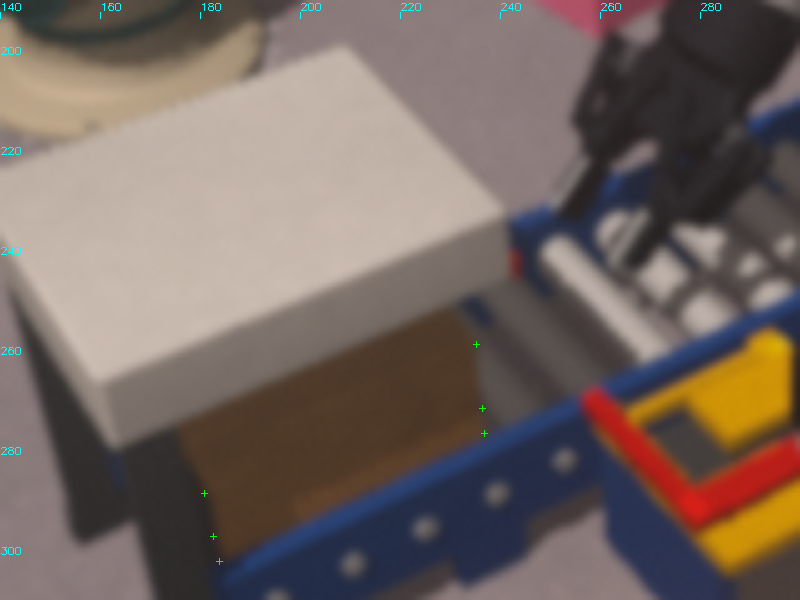

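```bash
python3 -m crank '[[-4,-3,1,0,0,8,5],[-8,-6,4,0,0,16,5],[-12,-8.5,8,0,0,25,5],[-15,-10.5,12.5,0,0,34,8],[-17.2,-12.3,17,0,0,42,8.5]]' ; python3 -m crank '[[0,0,0.5,0,0,0,8.5],[0,0,1,0,0,0,8.5]]'; python3 -c "
from h import *
st();go(-6.3,180,129)"
```

```text
clock: 21.45
position: [0.6854, -0.0445, 0.3343]
ee_rot: [0.704, 0.081, 0.701, -0.078]
contact_force: [0.6, 0.4, -0.5]
width: 0.0832
clock: 21.7
position: [0.6933, -0.0465, 0.3298]
ee_rot: [0.701, 0.08, 0.704, -0.08]
contact_force: [-0.8, 0.1, -0.4]
width: 0.0849
t 21.7 row [ -4.3 177.1 329.8] q [-0.17  0.44  1.02 -0.    1.69  0.06] w 0.0849 Frow [ 0.1 -0.8 -0.4]
tool axes in row (cols)
 [[ 0.001 -1.     0.006]
 [-0.004  0.006  1.   ]
 [-1.    -0.001 -0.004]]
shift cm [20.08  0.22  0.37] rotvec deg [-0.3 -0.2  0.1]
```

```bash
python3 -m crank '[[5,0.2,0.2,-0.3,0,0,8.5],[9,0.2,0.2,-0.3,0,0,8.5],[9,0.2,0.2,-0.3,0,0,8.5]]'; python3 -c "
from h import *
st();go(-6.3,180,129)
d=load('wrist');cv2.imwrite('pics/w16.png',d['color'])"
```

```text
clock: 22.08
position: [0.6929, -0.0424, 0.2363]
ee_rot: [0.699, 0.077, 0.707, -0.077]
contact_force: [-0.2, -0.3, -1.0]
width: 0.0852
t 22.075 row [ -8.2 175.8 236.3] q [-0.16  0.46  1.2  -0.    1.49  0.06] w 0.0852 Frow [ 0.4 -0.1 -1. ]
tool axes in row (cols)
 [[ 0.001 -1.    -0.003]
 [-0.012 -0.003  1.   ]
 [-1.    -0.001 -0.012]]
shift cm [10.72 -0.18  0.55] rotvec deg [ 0.2 -0.7  0.1]
```

View pics/w16.png

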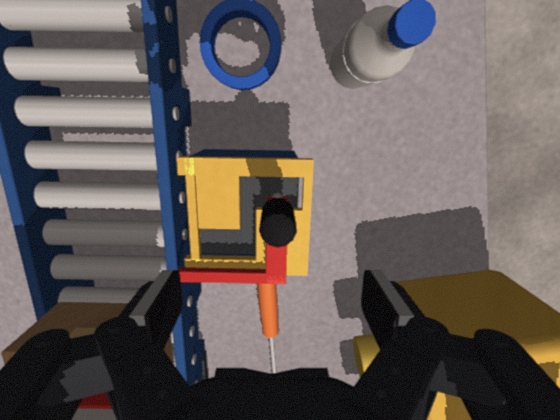

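```bash
python3 -m crank '[[4,-0.1,0.3,0.2,0,0,8.5],[7,-0.1,0.3,0.2,0,0,8.5],[7,-0.1,0.3,0.2,0,0,8.5],[7,-0.1,0.3,0.2,0,0,8.5]]'; python3 -c "
from h import *
st();go(-6.3,180,129)"
```

```text
clock: 22.62
position: [0.7007, -0.0458, 0.1742]
ee_rot: [0.704, 0.079, 0.701, -0.079]
contact_force: [0.6, 0.1, -0.3]
width: 0.0855
t 22.625 row [ -6.6 184.2 174.2] q [-0.16  0.5   1.3  -0.    1.34  0.06] w 0.0855 Frow [-0.2  0.6 -0.3]
tool axes in row (cols)
 [[-0.    -1.     0.002]
 [ 0.004  0.002  1.   ]
 [-1.     0.     0.004]]
shift cm [ 4.52 -0.03 -0.44] rotvec deg [-0.1  0.2 -0. ]
```

```bash
python3 -m crank '[[2.5,0,-0.35,0,0.2,0,8.5],[4.5,0,-0.35,0,0.2,0,8.5],[4.5,0,-0.35,0,0.2,0,8.5],[4.5,0,-0.35,0,0.2,0,8.5]]'; python3 -c "
from h import *
st();go(-6.3,180,129)"
```

```text
clock: 23.12
position: [0.6973, -0.0454, 0.1288]
ee_rot: [0.703, 0.079, 0.703, -0.079]
contact_force: [1.3, -0.1, 0.4]
width: 0.085
t 23.125 row [ -6.3 180.8 128.8] q [-0.16  0.52  1.37  0.    1.25  0.06] w 0.085 Frow [-0.2  1.3  0.4]
tool axes in row (cols)
 [[-0.    -1.     0.002]
 [ 0.     0.002  1.   ]
 [-1.     0.     0.   ]]
shift cm [-0.02 -0.   -0.08] rotvec deg [-0.1  0.  -0. ]
```

```bash
python3 -m crank '[[0,0,-0.08,0,0,0,5],[0,0,-0.08,0,0,0,2],[0,0,-0.08,0,0,0,1.5],[0,0,-0.08,0,0,0,1.5],[0,0,-0.08,0,0,0,1.5]]' 30; python3 -c "
from h import *
st()"; python3 -m crank '[[0,0,-0.4,0,0,0,1.5],[0,0,-0.8,0,0,0,1.5],[0,0,-1.2,0,0,0,1.5],[0,0,-1.6,0,0,0,1.5],[0,0,-1.6,0,0,0,1.5]]'; python3 -c "
from h import *
st()"
```

```text
clock: 23.75
position: [0.6954, -0.0451, 0.1268]
ee_rot: [0.702, 0.079, 0.704, -0.079]
contact_force: [0.7, -0.1, 2.5]
width: 0.0266
t 23.75 row [ -6.2 178.8 126.8] q [-0.16  0.52  1.37  0.    1.25  0.06] w 0.0266 Frow [-0.   0.7  2.5]
tool axes in row (cols)
 [[ 0.    -1.     0.002]
 [-0.003  0.002  1.   ]
 [-1.    -0.    -0.003]]
clock: 24.38
position: [0.6789, -0.0412, 0.1268]
ee_rot: [0.701, 0.079, 0.704, -0.079]
contact_force: [-0.2, 1.4, 5.4]
width: 0.0275
t 24.375 row [ -6.4 161.8 126.8] q [-0.16  0.5   1.41  0.    1.23  0.06] w 0.0275 Frow [-1.3 -0.5  5.4]
tool axes in row (cols)
 [[-0.    -1.     0.002]
 [-0.004  0.002  1.   ]
 [-1.     0.    -0.004]]
```

```bash
python3 -m crank '[[0,0,-0.4,0,0,0,1.5],[0,0,-0.8,0,0,0,1.5],[0,0,-0.95,0,0,0,1.5],[0,0,-0.95,0,0,0,1.5]]'; python3 -c "
from h import *
st()
d=load('wrist');cv2.imwrite('pics/w17.png',d['color'])"
```

```text
clock: 24.88
position: [0.6701, -0.0391, 0.1268]
ee_rot: [0.701, 0.079, 0.704, -0.079]
contact_force: [0.4, 1.0, 6.2]
width: 0.0275
t 24.875 row [ -6.5 152.8 126.8] q [-0.16  0.49  1.44  0.    1.22  0.06] w 0.0275 Frow [-1.1  0.1  6.2]
tool axes in row (cols)
 [[-0.    -1.     0.002]
 [-0.003  0.002  1.   ]
 [-1.     0.    -0.003]]
```

View pics/w17.png

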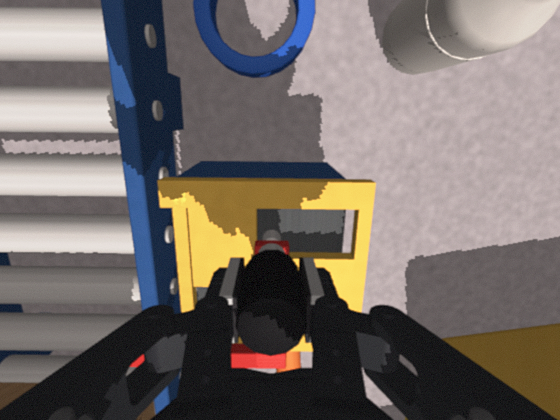

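```bash
python3 -m crank '[[0,0,-0.08,0,0,0,1.5],[0,-0.3,-0.08,0,0,0,1.5],[0,-0.6,-0.08,0,0,0,1.5],[0,-0.6,-0.08,0,0,0,1.5]]'; python3 -c "
from h import *
st()"
```

```text
clock: 25.42
position: [0.6681, -0.0453, 0.1268]
ee_rot: [0.702, 0.079, 0.704, -0.079]
contact_force: [1.0, 0.9, 6.1]
width: 0.0273
t 25.425 row [  0.  152.2 126.8] q [-0.17  0.48  1.44 -0.    1.22  0.05] w 0.0273 Frow [-1.1  0.8  6.1]
tool axes in row (cols)
 [[ 0.    -1.     0.003]
 [-0.003  0.003  1.   ]
 [-1.    -0.    -0.003]]
```

```bash
python3 -m crank '[[0,-0.4,0,0,0,0,1.5],[0,-0.8,0,0,0,0,1.5],[0,-1.2,0,0,0,0,1.5],[0,-1.6,0,0,0,0,1.5],[0,-1.6,0,0,0,0,1.5]]'; python3 -c "
from h import *
st()"; python3 -m crank '[[0,-0.4,0,0,0,0,1.5],[0,-0.8,0,0,0,0,1.5],[0,-1.1,0,0,0,0,1.5],[0,-1.1,0,0,0,0,1.5]]'; python3 -c "
from h import *
st()
d=load('wrist');cv2.imwrite('pics/w18.png',d['color'])"
```

```text
clock: 26.05
position: [0.6644, -0.061, 0.1269]
ee_rot: [0.701, 0.079, 0.704, -0.079]
contact_force: [0.6, 1.1, 5.7]
width: 0.0275
t 26.05 row [ 16.2 152.1 126.9] q [-0.2   0.48  1.45 -0.    1.22  0.03] w 0.0275 Frow [-1.2  0.3  5.7]
tool axes in row (cols)
 [[ 0.001 -1.     0.003]
 [-0.003  0.003  1.   ]
 [-1.    -0.001 -0.003]]
clock: 26.55
position: [0.6619, -0.0716, 0.1268]
ee_rot: [0.701, 0.079, 0.704, -0.079]
contact_force: [0.4, 0.2, 5.2]
width: 0.0273
t 26.55 row [ 27.  151.9 126.8] q [-0.21  0.48  1.45 -0.    1.22  0.01] w 0.0273 Frow [-0.3  0.3  5.2]
tool axes in row (cols)
 [[ 0.    -1.     0.003]
 [-0.004  0.003  1.   ]
 [-1.    -0.    -0.004]]
```

View pics/w18.png

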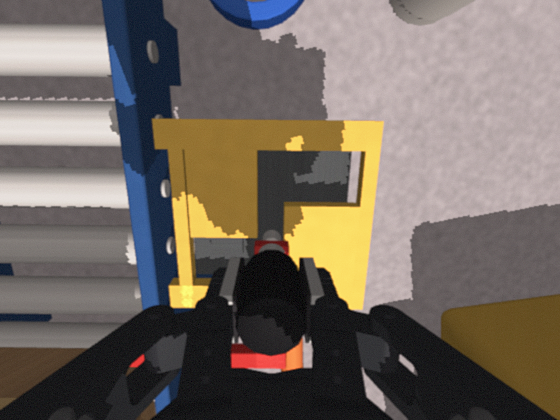

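```bash
python3 -m crank '[[0,-0.15,0,0,0,0,1.5],[0,-0.2,-0.1,0,0,0,1.5],[0,-0.2,-0.3,0,0,0,1.5],[0,-0.2,-0.6,0,0,0,1.5],[0,-0.2,-0.6,0,0,0,1.5]]'; python3 -c "
from h import *
st()"
```

```text
clock: 27.22
position: [0.6556, -0.0718, 0.1268]
ee_rot: [0.701, 0.079, 0.704, -0.079]
contact_force: [1.0, 0.9, 5.7]
width: 0.0273
t 27.225 row [ 28.7 145.9 126.8] q [-0.21  0.47  1.47  0.    1.21  0.01] w 0.0273 Frow [-1.1  0.8  5.7]
tool axes in row (cols)
 [[-0.    -1.     0.002]
 [-0.004  0.002  1.   ]
 [-1.     0.    -0.004]]
```

```bash
python3 -m crank '[[0,0,-0.4,0,0,0,1.5],[0,0,-0.8,0,0,0,1.5],[0,0,-1.2,0,0,0,1.5],[0,0,-1.6,0,0,0,1.5],[0,0,-1.6,0,0,0,1.5]]'; python3 -c "
from h import *
st()"; python3 -m crank '[[0,0,-0.3,0,0,0,1.5],[0,0,-0.5,0,0,0,1.5],[0,0,-0.6,0,0,0,1.5],[0,0,-0.6,0,0,0,1.5]]'; python3 -c "
from h import *
st()"
```

```text
clock: 27.85
position: [0.6399, -0.0682, 0.1269]
ee_rot: [0.701, 0.079, 0.704, -0.079]
contact_force: [-0.0, 0.9, 5.9]
width: 0.0273
t 27.85 row [ 28.5 129.7 126.9] q [-0.21  0.45  1.5   0.    1.19  0.01] w 0.0273 Frow [-0.9 -0.2  5.9]
tool axes in row (cols)
 [[-0.    -1.     0.002]
 [-0.004  0.002  1.   ]
 [-1.     0.    -0.004]]
clock: 28.35
position: [0.6346, -0.0669, 0.1269]
ee_rot: [0.702, 0.079, 0.704, -0.079]
contact_force: [1.6, 1.3, 4.4]
width: 0.0269
t 28.35 row [ 28.5 124.3 126.9] q [-0.21  0.44  1.52  0.    1.19  0.01] w 0.0269 Frow [-1.6  1.3  4.4]
tool axes in row (cols)
 [[-0.    -1.     0.002]
 [-0.003  0.002  1.   ]
 [-1.     0.    -0.003]]
```

```bash
python3 -m crank '[[0,0,-0.1,0,0,0,1.5],[0,0,-0.1,0,0,0,1.5]]'; python3 -c "
from h import *
st()"; python3 -m crank '[[0,0,-0.1,0,0,0,1.5],[0,0,-0.1,0,0,0,1.5]]'; python3 -c "
from h import *
st()
d=load('scene');draw(d,[[120,62,155],[120,62,92],[120,62,110],[270,62,92],[270,62,110],[270,62,140]],140,190,300,310,5,'s19.png')"
```

```text
clock: 28.6
position: [0.6337, -0.0667, 0.1269]
ee_rot: [0.702, 0.079, 0.704, -0.079]
contact_force: [1.6, 1.1, 5.0]
width: 0.0274
t 28.6 row [ 28.5 123.4 126.9] q [-0.21  0.44  1.52  0.    1.18  0.01] w 0.0274 Frow [-1.4  1.3  5. ]
tool axes in row (cols)
 [[-0.    -1.     0.002]
 [-0.003  0.002  1.   ]
 [-1.     0.    -0.003]]
clock: 28.85
position: [0.6332, -0.0666, 0.1269]
ee_rot: [0.702, 0.079, 0.703, -0.079]
contact_force: [3.2, 1.1, 4.1]
width: 0.0274
t 28.85 row [ 28.5 122.9 126.9] q [-0.21  0.44  1.52  0.    1.18  0.01] w 0.0274 Frow [-1.8  2.9  4.1]
tool axes in row (cols)
 [[-0.    -1.     0.002]
 [-0.002  0.002  1.   ]
 [-1.     0.    -0.002]]
```

View pics/s19.png

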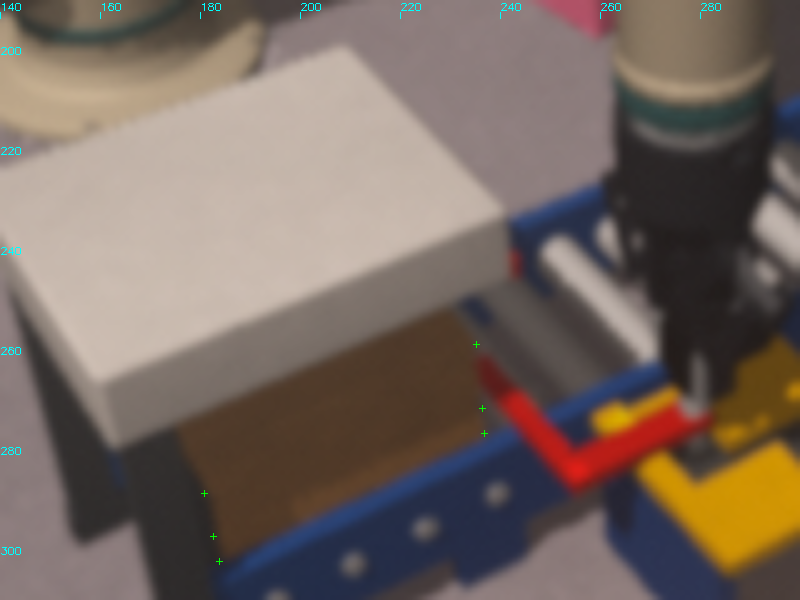

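```bash
python3 -m crank '[[0,-0.1,0,0,0,0,1.5],[0,-0.15,-0.05,0,0,0,1.5],[0,-0.15,-0.05,0,0,0,1.5]]'; python3 -c "
from h import *
st()"; python3 -m crank '[[0,0.05,0.1,0,0,0,1.5],[0,0.05,0.1,0,0,0,3],[0,0.05,0.1,0,0,0,8.5],[0,0.05,0.1,0,0,0,8.5],[0,0.05,0.1,0,0,0,8.5]]'; python3 -m crank '[[-4,0.1,0.1,0,0,0,8.5],[-10,0.1,0.1,0,0,0,8.5],[-16,0.2,0.1,0,0,0,8.5],[-22,2,0,0,0,0,8.5],[-25,5,0,0,0,0,8.5]]'; python3 -m crank '[[0,3,0,0,0,0,8.5],[0,3,0,0,0,0,8.5],[0,3,0,0,0,0,8.5]]'; python3 -c "
from h import *
st()
d=load('wrist');cv2.imwrite('pics/w20.png',d['color']);np.savez('w20.npz',**d)
d=load('scene');np.savez('s20.npz',**d);draw(d,[[30,125,171],[30,125,125],[104,28,107],[120,62,155],[120,62,92],[120,62,110],[270,62,92],[270,62,110],[270,62,140]],140,190,300,310,5,'s20.png')
d=load('side');cv2.imwrite('pics/d20.png',d['color'])"
```

```text
clock: 29.28
position: [0.6331, -0.0669, 0.127]
ee_rot: [0.702, 0.08, 0.703, -0.078]
contact_force: [4.9, 3.2, 4.3]
width: 0.0275
t 29.275 row [ 28.8 122.8 127. ] q [-0.22  0.44  1.52  0.    1.18  0.01] w 0.0275 Frow [-4.2  4.1  4.3]
tool axes in row (cols)
 [[-0.003 -1.     0.003]
 [-0.001  0.003  1.   ]
 [-1.     0.003 -0.001]]
clock: 29.9
position: [0.632, -0.0679, 0.1261]
ee_rot: [0.701, 0.079, 0.704, -0.079]
contact_force: [0.3, 0.6, 0.2]
width: 0.0821
clock: 30.52
position: [0.6451, -0.0197, 0.381]
ee_rot: [0.703, 0.08, 0.702, -0.08]
contact_force: [1.6, 0.5, -0.3]
width: 0.0847
clock: 30.9
position: [0.651, 0.0096, 0.376]
ee_rot: [0.701, 0.079, 0.704, -0.079]
contact_force: [-0.2, 1.3, -0.1]
width: 0.0852
t 30.9 row [-49.7 123.4 376. ] q [-0.09  0.36  1.03 -0.    1.75  0.13] w 0.0852 Frow [-1.2 -0.5 -0.1]
tool axes in row (cols)
 [[ 0.001 -1.     0.003]
 [-0.005  0.003  1.   ]
 [-1.    -0.001 -0.005]]
```

View pics/s20.png

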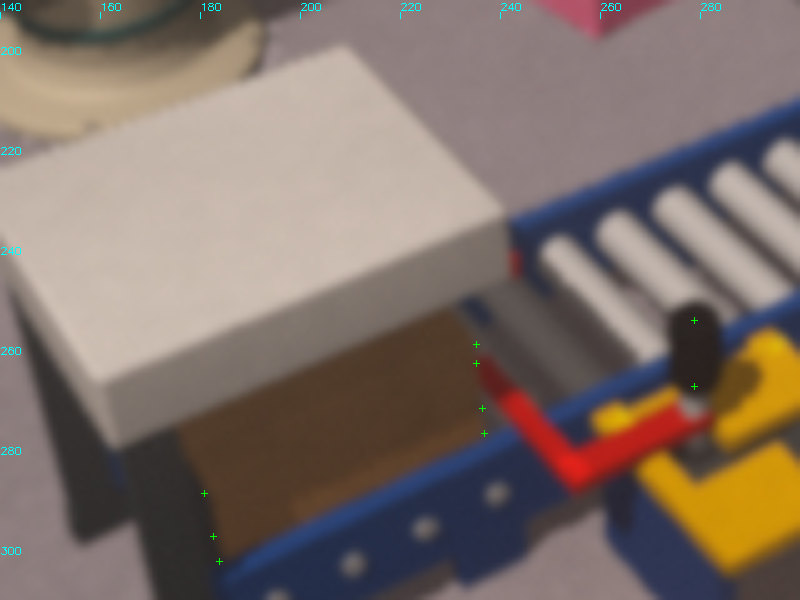

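View pics/w20.png

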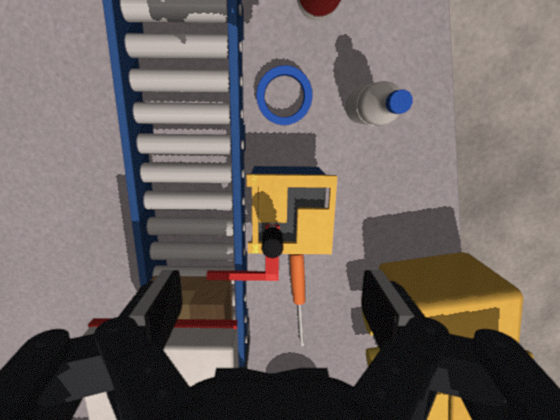

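View pics/d20.png

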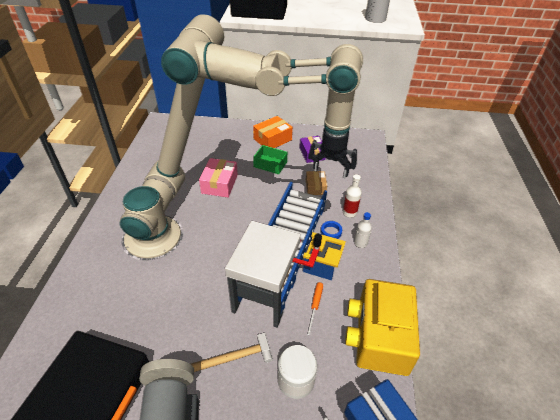

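```bash
python3 - <<'E'
from h import *
d=load("w20.npz"); a=proj(d,row2w([[30,125,171],[104,28,107],[71,213,95]])); print(a.round(1).tolist())
st(); print(manip.sign_off())
E
```

```text
[[274.2, 250.4], [208.5, 278.5], [333.6, 254.5]]
t 31.05 row [-49.3 123.7 376.1] q [-0.09  0.36  1.03 -0.    1.75  0.13] w 0.0852 Frow [-0.1 -0.5 -0.2]
tool axes in row (cols)
 [[ 0.001 -1.     0.004]
 [-0.004  0.004  1.   ]
 [-1.    -0.001 -0.004]]
the job is handed in; nothing more can be done
None
```

I opened the knob through the slot, pushed the carton home under the hood, brought the knob back to fully shut, and handed the job in at about 31 s. No verdict is reported, so the checks below are my own.

- **Opening:** I gripped the knob and worked it through the zigzag until I felt the end wall, at row (-6, 180). The pictures showed the bar clear of the row.
- **Carton:** I pushed the brown carton with the tool leaned about 42 degrees, at about 80 mm/s or slower. The force rose from about 1–2 N to 11 N at the end stop. After I backed off, the carton had not moved in the scene picture.
- **Shutting:** I took the knob back by the same path, and the force rose on both end walls at row (29, 123). After release, the knob and bar tip sat on the predicted shut positions in the scene view.
- **Bystanders:** In the last pictures they appear unmoved, and the gripper was clear of everything.

Two readings disagreed slightly:
- The wrist camera's depth put the carton's rear face at row x 117–118 rather than 120. That makes the carton origin about 192.5, still within 188–200 and consistent with my frame's error of about 2 mm.
- In the last wrist picture I read the knob top about 8 px above its predicted point. I put that down to reading the knob's body rather than its top, because the bar tip and plate corner agreed within about 3 px.

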